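Restock the coffee corner

TASK

Restock the coffee corner: pull out the drawer of the pod unit, put every coffee pod lying about into a pocket of it, one to a pocket, and push the drawer fully shut. Stack all the tea tins flat in one square column on the black mat on top of the unit, any order, each flush over the one below and lined up with the mat. Leave the mug and the soap alone.

Things in the scene. Friction and masses are not known exactly. Their poses are not given: they have to be found in the camera images.
- pod_unit: grey metal coffee pod drawer unit standing on the worktop, fixed: 170 mm deep (its x), 220 mm wide (its y), 76 mm high. Origin at the centre of its underside; its x axis points from its drawer front to its back, z up. Its top plate is flat.
- mat (a point): centre of the black rubber mat (64 mm along the unit's x, 90 mm along the unit's y, flush with the top plate, 76 mm up) in the middle of the unit's top; axes as the unit's. A tin is 58 x 84 mm, so its long side goes along the unit's y.
- pod_drawer (a joint): how far the dark wood-fronted drawer is pulled out of the unit, m: 0 shut, 0.115 fully out, towards the unit's -x. It stays where it is left; it needs about 2 N. Its front is as wide as the unit, 10 mm thick, from 6 to 74 mm above the worktop; shut, its inner face lies at the unit's front face.
- drawer_handle (a point): middle of the aluminium bar handle (100 mm long along the unit's y, about 10 mm thick, its axis 35 mm out from the drawer's front and 56 mm above the worktop); it moves with the drawer. It can be pinched from above, across the bar. Axes as the unit's.
- pocket0 (a point): centre of the floor of pocket 0 (of four in a row along the unit's y) in the drawer's white insert; moves with the drawer, axes as the unit's. Each is square, 46 mm wide, 24 mm deep (floor 12, rim 36 mm above the worktop), walls 4 mm. Its centre is 56 mm behind the drawer front's inner face: 59 mm clear of the unit with the drawer fully out.
- pocket1 (a point): centre of the floor of pocket 1 (of four in a row along the unit's y) in the drawer's white insert; moves with the drawer, axes as the unit's. Each is square, 46 mm wide, 24 mm deep (floor 12, rim 36 mm above the worktop), walls 4 mm. Its centre is 56 mm behind the drawer front's inner face: 59 mm clear of the unit with the drawer fully out.
- pocket2 (a point): centre of the floor of pocket 2 (of four in a row along the unit's y) in the drawer's white insert; moves with the drawer, axes as the unit's. Each is square, 46 mm wide, 24 mm deep (floor 12, rim 36 mm above the worktop), walls 4 mm. Its centre is 56 mm behind the drawer front's inner face: 59 mm clear of the unit with the drawer fully out.
- pocket3 (a point): centre of the floor of pocket 3 (of four in a row along the unit's y) in the drawer's white insert; moves with the drawer, axes as the unit's. Each is square, 46 mm wide, 24 mm deep (floor 12, rim 36 mm above the worktop), walls 4 mm. Its centre is 56 mm behind the drawer front's inner face: 59 mm clear of the unit with the drawer fully out.
- tray: aluminium tray, 250 mm (x) x 290 mm (y), fixed, floor 4 mm and rim 10 mm above the worktop; the tea tins start on it. Origin at the centre of its underside.
- board: wooden board, 250 mm (x) x 290 mm (y), 4 mm thick, fixed; the pods start on it. Origin at the centre of its underside.
- tin0: green closed tea tin with white paper labels, 84 mm (x) x 58 mm (y) x 44 mm high (z), about 0.16 kg; origin at the centre of its underside. May be absent.
- tin1: red closed tea tin with white paper labels, 84 mm (x) x 58 mm (y) x 44 mm high (z), about 0.16 kg; origin at the centre of its underside. May be absent.
- tin2: blue closed tea tin with white paper labels, 84 mm (x) x 58 mm (y) x 44 mm high (z), about 0.16 kg; origin at the centre of its underside. May be absent.
- tin3: yellow closed tea tin with white paper labels, 84 mm (x) x 58 mm (y) x 44 mm high (z), about 0.16 kg; origin at the centre of its underside. May be absent.
- pod0_center (a point): centre of a copper coffee pod, halfway up its axis (z along the axis, towards the narrow end): 34 mm tall, a 40 mm rim 4 mm thick at the wide end, above it a body tapering from 34 to 30 mm; about 18 g. Starts rim down. May be absent.
- pod1_center (a point): centre of a brass-coloured coffee pod, halfway up its axis (z along the axis, towards the narrow end): 34 mm tall, a 40 mm rim 4 mm thick at the wide end, above it a body tapering from 34 to 30 mm; about 18 g. Starts rim down. May be absent.
- pod2_center (a point): centre of a blue coffee pod, halfway up its axis (z along the axis, towards the narrow end): 34 mm tall, a 40 mm rim 4 mm thick at the wide end, above it a body tapering from 34 to 30 mm; about 18 g. Starts rim down. May be absent.
- pod3_center (a point): centre of a green coffee pod, halfway up its axis (z along the axis, towards the narrow end): 34 mm tall, a 40 mm rim 4 mm thick at the wide end, above it a body tapering from 34 to 30 mm; about 18 g. Starts rim down. May be absent.
- mug: white mug, 80 mm across, 90 mm high, bystander; origin at the centre of its underside
- soap: orange soap dispenser, 62 mm across, 135 mm high, bystander; origin at the centre of its underside

How it is judged:
By the outcome, as a careful person would: the job done as asked, in the order asked, and still so for the second after the job is handed in, with the robot touching nothing.
Of tin0, tin1, tin2, tin3 only 3 to 4 are there at a start; the rules pass over those that are not, and their reading is None.
Of pod0, pod1, pod2, pod3 only 3 to 4 are there at a start; the rules pass over those that are not, and their reading is None.
At some moment in a run one of pod0, pod1, pod2, pod3 may be knocked a few centimetres aside while the robot is not near it.
Once in a run the grip may slacken for a moment while it holds something.
It also fails if it takes over 210 s, if anything falls off the work surface, if the arm or the gripper's body presses on something with over 40 N, if the wrist force passes 120 N, or if a joint passes its speed limit or range.

ROBOT

A 6-joint arm with a two-finger parallel gripper is mounted at the origin on the work surface. World frame = base frame: x ahead of the robot, y to its left, z up, the work surface at z = 0. Lengths are in m, angles in rad, forces in N, time in s.
With the tool pointing down it reaches from about 0.375 to 0.975 m from the base axis. Payload 3.8 kg.
Tool frame: the origin (TCP) lies between the finger pads; the fingertips stand 14 mm ahead of it and the grasp point (between the pads) lies 5 mm behind it (ctrl.tip_reach is the distance from the TCP to the fingertips, in m); z points along the fingers, y is the line along which they close (so a half turn about z gives the same grasp; the last joint's range is limited). The gripper opens to 85 mm and grips with 20 to 120 N. Pads are 22 mm wide; open, the fingers measure 114 mm over their backs; the gripper's body (76 mm by 85 mm) begins 54 mm behind the grasp point. The pads swing forward as they close: fully open they stand 13 mm farther back than shut.
Start: joints at [-1.224, 0.264, 1.604, -0, 1.274, -0.037], TCP at [0.253, -0.626, 0.245] pointing down, gripper open.
Joint ranges: [-2.63, 2.63], [-0.94, 2.18], [0.31, 2.57], [-1.31, 4.45], [0, 2.66], [-2.55, 2.55]. Speed limits (rad/s): [2.57, 2.57, 3.14, 3.14, 3.14, 3.14].

INTERFACE

Orientations are given as a rotation vector (axis times angle).
In Python, from bench import ctrl gives the robot as it stands.
- The arm moves only by the shell command python3 inch.py 'ROWS' [OPENING] [FORCE]. ROWS is a JSON list that holds a single list of rows (three levels of brackets), with 1 to 12 rows, each of 6 numbers: dx, dy, dz in units of 20 mm, then a rotation vector rx, ry, rz in units of 0.2 rad; each row is the pose to reach, as a shift and turn from the pose commanded when the command began, along the tool's axes at that moment; what a row does not reach only later rows make up. A row lasts 1/8 s, in which the tool goes at most 0.0625 m and 0.188 rad, less where a joint would pass 70% of its speed; a pose out of reach is approached as far as the arm can. OPENING is the opening from 0.0 (shut) to 1.0 (fully open), set as the command begins (- or left out keeps the last). The fingers move at their own pace and stop on an object; FORCE is the grip in N (left out, the last holds). Time passes only in rows, so rows that do not move let the fingers close. It prints the time, the measured TCP pose, the force, the opening and the grip force at its end. Input that does not fit is refused with a message, and nothing moves.
- ctrl.get_obs(): the state, without advancing time (a new reading comes with each control period).
- ctrl.snapshot(name): name is "side" or "top" or "wrist"; returns a dict with "frame" (384x512x3 uint8, red, green, blue), "camera_matrix" (3x3 intrinsics, pixels), "R" (3x3) and "t" (3): a world point X has camera coordinates R X + t. Camera axes: x right, y down, z forward; pixel columns grow to the right and rows downward; lengths in m; the calibration is good to about 2 mm. A picture is of the moment at which its call begins. There is no depth.
- ctrl.close_job(): hands the job in; it is judged then, once.
The state is a dict: "t": time; "joint_pos": joint angles; "joint_vel": joint speeds; "joint_torque": joint torques, N m; "tool_pos": TCP position; "orientation": TCP orientation; "ft_force": force on the tool from outside, world axes, zero at the start; "wrist_torque": the same for the moment, N m; "width": opening from 0.0 (shut) to 1.0 (fully open); "gripper_force": force on a finger pad.
Only numpy, scipy, OpenCV 4.12 (cv2) and the standard library are available. Lean on these libraries where they do the work, as an engineer would, in place of code of your own. Each camera call takes 0.05 s, during which the arm holds its last target. There are 200 camera calls.

## Working session

There is one attempt and no reset: what is moved stays moved. The work goes in short steps, Python scripts to look and compute and a shell command to move; the robot and the scene stay as the last step left them, time stands still between calls to the robot, and variables do not carry over. Pictures are saved under pics/ and viewed, at most 14 in all, crops included, and the job is handed in when it is done.

```bash
ls; mkdir -p pics; python3 - <<'E'
from bench import ctrl
import cv2,numpy as np
for n in("top","side"):
    s=ctrl.snapshot(n); cv2.imwrite(f"pics/{n}0.png",s["frame"][:,:,::-1]); print(n,s["camera_matrix"],s["R"],s["t"])
o=ctrl.get_obs();print({k:np.round(v,3) for k,v in o.items()})
E
```

```text
bench.py
inch.py
pics
top [[348.14020955   0.         259.19078711]
 [  0.         348.14020955 188.71164897]
 [  0.           0.           1.        ]] [[ 0.02771961 -0.99949504 -0.0155332 ]
 [-0.99652586 -0.02640974 -0.07898569]
 [ 0.07853558  0.01766868 -0.99675472]] [-0.01656324  0.59261078  1.20649826]
side [[400.01345515   0.         262.67892966]
 [  0.         400.01345515 196.16478776]
 [  0.           0.           1.        ]] [[ 0.96512272 -0.2616241   0.00953738]
 [-0.1959568  -0.74607687 -0.63637271]
 [ 0.17360606  0.61230885 -0.77132276]] [-0.56872385  0.1733326   1.12460188]
{'t': np.float64(0.1), 'joint_pos': array([-1.224,  0.265,  1.605,  0.   ,  1.274, -0.037]), 'joint_vel': array([ 0.002, -0.003, -0.002,  0.003, -0.001,  0.001]), 'joint_torque': array([-0.0000e+00, -5.1671e+01, -3.6859e+01, -0.0000e+00,  6.0000e-03,
       -0.0000e+00]), 'tool_pos': array([ 0.253, -0.625,  0.244]), 'orientation': array([-3.082, -0.599,  0.   ]), 'ft_force': array([0.989, 0.215, 0.008]), 'wrist_torque': array([ 0.005, -0.038,  0.065]), 'gripper_force': np.float64(0.0), 'width': np.float64(1.001)}
```
View pics/top0.png

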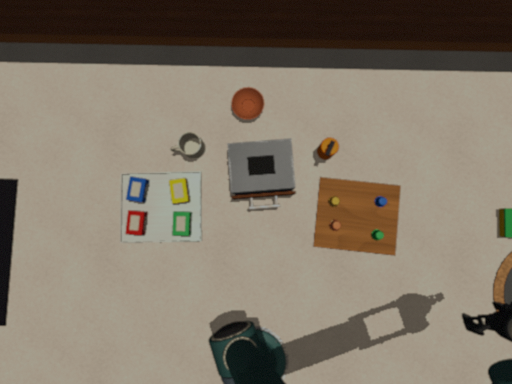

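View pics/side0.png

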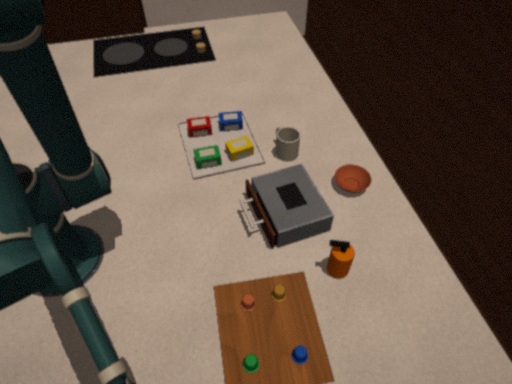

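The top view shows four tins on the tray: blue (137,190), yellow (179,191), red (136,223), green (182,224). The unit is at (261,167) with its handle at (262,205). Four pods lie on the board: brass (335,201), blue (382,202), copper (336,226), green (378,235). The side view agrees.

```bash
cat > h.py <<'E'
import cv2,numpy as np
from bench import ctrl
from scipy.spatial.transform import Rotation as Ro
# HSV ranges (RGB->HSV)
def snap(n,save=None):
    s=ctrl.snapshot(n)
    if save: cv2.imwrite("pics/"+save,s["frame"][:,:,::-1])
    return s
def px2w(s,uv,z):
    uv=np.atleast_2d(np.asarray(uv,float)); K,R,t=s["camera_matrix"],s["R"],s["t"]
    d=np.c_[uv,np.ones(len(uv))]@np.linalg.inv(K).T@R; c=-R.T@t
    return (c+d*((z-c[2])/d[:,2])[:,None])[:,:2]
def w2px(s,X):
    p=np.atleast_2d(X)@s["R"].T+s["t"]; p=p@s["camera_matrix"].T; return p[:,:2]/p[:,2:]
def mask(s,lo,hi,roi=None):
    h=cv2.cvtColor(s["frame"],cv2.COLOR_RGB2HSV); m=cv2.inRange(h,np.array(lo),np.array(hi))
    if roi is not None:
        r=np.zeros_like(m); cv2.fillPoly(r,[np.int32(roi)],255); m&=r
    return m
def blobs(m,amin=20):
    c,_=cv2.findContours(m,cv2.RETR_EXTERNAL,cv2.CHAIN_APPROX_NONE)
    return sorted([k for k in c if cv2.contourArea(k)>=amin],key=lambda k:-cv2.contourArea(k))
def rect(s,c,z):
    "min-area rectangle of a contour on plane z: centre, (long,short) mm, yaw of long side"
    w=px2w(s,c.reshape(-1,2),z)*1000; (cx,cy),(a,b),_=r=cv2.minAreaRect(w.astype(np.float32))
    p=cv2.boxPoints(r); e=[p[1]-p[0],p[2]-p[1]]; e=max(e,key=np.linalg.norm)
    return np.array([cx,cy])/1000,(max(a,b),min(a,b)),(np.arctan2(e[1],e[0])+np.pi/2)%np.pi-np.pi/2
def tool(): 
    o=ctrl.get_obs(); return np.array(o["tool_pos"]),Ro.from_rotvec(o["orientation"]),o
def go(xy,z,yaw):
    "shift in tool axes to world pose (tool down, closing line y at world angle yaw)"
    p,R,_=tool(); 
    best=None
    for k in(-1,0,1,2):
        a=yaw+k*np.pi; T=Ro.from_matrix(np.c_[[np.sin(a),-np.cos(a),0],[np.cos(a),np.sin(a),0],[0,0,-1]])
        r=(R.inv()*T).as_rotvec()
        if best is None or np.linalg.norm(r)<np.linalg.norm(best): best=r
    d=R.inv().apply(np.r_[xy,z]-p); print("GO",np.round(d,4),np.round(best,4))
E
python3 - <<'E'
from h import *
s=snap("top")
h=cv2.cvtColor(s["frame"],cv2.COLOR_RGB2HSV)
for n,u,v in [("blue",130,190),("yellow",172,191),("red",128,223),("green",174,224),("brass",335,201),("bluep",382,202),("cop",336,226),("grp",378,235),("mat",261,165),("unit",240,180),("tray",158,205),("board",350,215),("handle",262,208)]: print(n,h[v,u])
E
```

```text
blue [112  75 129]
yellow [ 28 213 164]
red [  2 203 146]
green [ 66 167 128]
brass [ 23 168 165]
bluep [107 169 143]
cop [ 12 156 165]
grp [ 65 145 142]
mat [18 58 22]
unit [ 24  12 109]
tray [ 36  21 167]
board [ 14 169 119]
handle [ 18  34 112]
```

```bash
python3 - <<'E'
import cv2
a=cv2.imread("pics/top0.png"); a=cv2.resize(a[125:265,110:410],None,fx=2.6,fy=2.6,interpolation=cv2.INTER_CUBIC); cv2.imwrite("pics/crop0.png",a)
E
```

```text
(no output)
```

View pics/crop0.png

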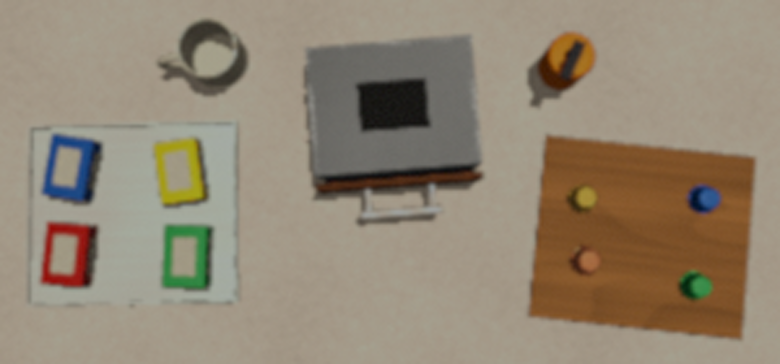

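The crop shows the mat quad, the bar handle and all eight objects upright and clear of one another. Next I measure them.

```bash
cat > meas.py <<'E'
from h import *
S={n:snap(n) for n in("top","side")}
R0={"top":{"tins":[(118,168),(204,168),(204,246),(118,246)],"pods":[(312,174),(404,174),(404,258),(312,258)],"mat":[(240,150),(282,150),(282,182),(240,182)]},
"side":{"tins":[(175,108),(264,108),(264,180),(175,180)],"pods":[(210,270),(310,268),(335,384),(215,384)],"mat":[(272,178),(312,178),(312,212),(272,212)]}}
T={"green":((50,90,60),(85,255,255)),"red":((0,150,60),(8,255,255)),"red_":((172,150,60),(180,255,255)),"blue":((98,100,60),(125,255,255)),"yellow":((22,150,90),(34,255,255))}
for n,s in S.items():
    for k,(lo,hi) in T.items():
        b=blobs(mask(s,lo,hi,R0[n]["tins"]))
        if b: c,sz,y=rect(s,b[0],.048); print(n,"tin",k,c.round(4),np.round(sz),round(y,3))
    for k,lo,hi in [("cop",(5,140,145),(13,190,255)),("brass",(19,120,110),(30,255,255)),("blue",(98,100,60),(125,255,255)),("green",(50,90,60),(85,255,255))]:
        b=blobs(mask(s,lo,hi,R0[n]["pods"]),8)
        for q in b[:2]:
            m=cv2.moments(q); print(n,"pod",k,px2w(s,(m['m10']/m['m00'],m['m01']/m['m00']),.025).round(4),cv2.contourArea(q))
    b=blobs(mask(s,(0,0,0),(180,255,55),R0[n]["mat"]))
    c,sz,y=rect(s,b[0],.076); print(n,"mat",c.round(4),np.round(sz),round(y,3))
E
python3 meas.py
```

```text
top tin green [0.4641 0.2645] [80. 58.] -0.009
top tin red [0.4625 0.4234] [79. 58.] -0.054
top tin blue [0.5778 0.4268] [81. 58.] -0.127
top tin yellow [0.5767 0.2774] [82. 58.] 0.172
top pod cop [[ 0.473  -0.2745]] 24.5
top pod brass [[ 0.559  -0.2683]] 41.5
top pod blue [[ 0.5617 -0.4285]] 51.0
top pod green [[ 0.4443 -0.418 ]] 50.5
top mat [ 0.6697 -0.0041] [87. 61.] -1.468
side tin green [0.4666 0.2565] [81. 67.] -0.014
side tin red [0.4643 0.4035] [90. 80.] 1.491
side tin blue [0.5774 0.4093] [84. 80.] 1.341
side tin yellow [0.5814 0.2611] [84. 84.] -1.363
side pod cop [[ 0.4778 -0.2664]] 52.5
side pod blue [[ 0.5629 -0.434 ]] 163.0
side pod green [[ 0.4469 -0.4229]] 168.5
side mat [ 0.673  -0.0055] [89. 63.] -1.473
```

```bash
python3 -c "
from h import *
go((.541,-.018),.20,.10)"
```

```text
Traceback (most recent call last):
  File "h.py", line 35, in go
    a=yaw+k*np.pi; T=Ro.from_matrix(np.c_[[np.sin(a),-np.cos(a),0],[np.cos(a),np.sin(a),0],[0,0,-1]])
                     ~~~~~~~~~~~~~~^^^^^^^^^^^^^^^^^^^^^^^^^^^^^^^^^^^^^^^^^^^^^^^^^^^^^^^^^^^^^^^^^^
  File "scipy/spatial/transform/_rotation.pyx", line 1143, in scipy.spatial.transform._rotation.Rotation.from_matrix
ValueError: Non-positive determinant (left-handed or null coordinate frame) in rotation matrix 0: [[-0.09983342 -0.99500417  0.        ]
 [ 0.99500417 -0.09983342  0.        ]
 [ 0.          0.         -1.        ]].
```

```bash
sed -i 's/\[np.sin(a),-np.cos(a),0\]/[-np.sin(a),np.cos(a),0]/' h.py; python3 -c "
from h import *
go((.541,-.018),.20,.10)
print(tool()[1].as_matrix().round(3))"
```

```text
GO [ 0.4949 -0.4553  0.0452] [-1.000e-03 -8.000e-04 -1.287e+00]
[[ 0.927  0.374 -0.   ]
 [ 0.374 -0.927  0.001]
 [ 0.    -0.001 -1.   ]]
```

Units first: shifts go in units of 20 mm and turns go in units of 0.2 rad. So 0.495 m is 24.75, -0.455 m is -22.75, -1.287 rad is -6.435.

```bash
python3 inch.py '[[[24.75, -22.75, 2.25, 0, 0, -6.435], [24.75, -22.75, 2.25, 0, 0, -6.435], [24.75, -22.75, 2.25, 0, 0, -6.435], [24.75, -22.75, 2.25, 0, 0, -6.435], [24.75, -22.75, 2.25, 0, 0, -6.435], [24.75, -22.75, 2.25, 0, 0, -6.435], [24.75, -22.75, 2.25, 0, 0, -6.435], [24.75, -22.75, 2.25, 0, 0, -6.435], [24.75, -22.75, 2.25, 0, 0, -6.435], [24.75, -22.75, 2.25, 0, 0, -6.435], [24.75, -22.75, 2.25, 0, 0, -6.435], [24.75, -22.75, 2.25, 0, 0, -6.435]]]' 0.5; python3 inch.py '[[[0, 0, 0, 0, 0, 0], [0, 0, 0, 0, 0, 0]]]'; python3 -c "
from h import *
go((.541,-.018),.20,.10)
s=snap('wrist','w1.png');print(s['camera_matrix'],s['R'],s['t'],-s['R'].T@s['t'])"
```

```text
t: 1.75
tool_pos: [0.5421, -0.0156, 0.2]
orientation: [-2.102, -2.334, -0.001]
ft_force: [-0.1, -0.8, -0.7]
width: 0.504
gripper_force: 0.0
t: 2.0
tool_pos: [0.5409, -0.0198, 0.2003]
orientation: [2.109, 2.328, -0.001]
ft_force: [-0.6, 0.3, 0.3]
width: 0.499
gripper_force: 0.0
GO [0.0018 0.0003 0.0003] [-0.0003  0.0003 -0.0015]
[[300.84828578   0.         256.23656663]
 [  0.         300.84828578 191.104231  ]
 [  0.           0.           1.        ]] [[ 9.95094740e-01  9.89264432e-02  1.33542810e-04]
 [ 9.51595225e-02 -9.57570752e-01  2.72034779e-01]
 [ 2.70393098e-02 -2.70687670e-01 -9.62287411e-01]] [-0.53647791 -0.09524054  0.31589943] [0.53436769 0.04738238 0.32996643]
```

View pics/w1.png

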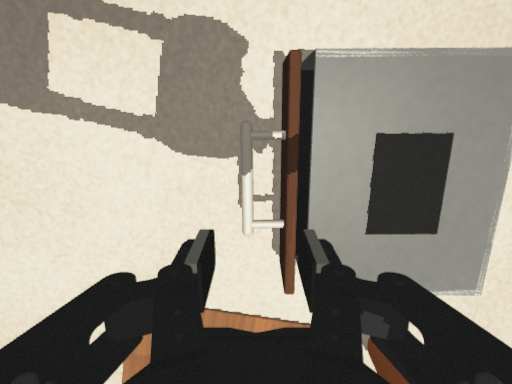

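The wrist view shows the handle bar from (246,123) to (248,235), the mat at x 366–453, y 133–235, and the drawer shut.

```bash
python3 - <<'E'
from h import *
s=snap("wrist")
b=blobs(mask(s,(0,0,0),(180,255,60),[(350,115),(470,115),(470,250),(350,250)]))
c,sz,y=rect(s,b[0],.076); print(c.round(4),np.round(sz),round(y,3))
print(px2w(s,[(246.5,123),(248,235)],.06).round(4), px2w(s,[(292,52),(290,292)],.074).round(4), px2w(s,[(316,52),(305,292)],.076).round(4))
E
```

```text
[ 0.6721 -0.006 ] [90. 64.] -1.466
[[ 0.5274  0.0322]
 [ 0.5384 -0.0736]] [[ 0.5583  0.0906]
 [ 0.5846 -0.1234]] [[ 0.5767  0.0921]
 [ 0.5986 -0.1206]]
```

```bash
python3 -c "
from h import *
go((.533,-.0205),.054,.105)"
```

```text
GO [ 0.0002 -0.0081  0.1464] [ 0.0001  0.0002 -0.0069]
```

```bash
python3 inch.py '[[[0, -0.4, 0, 0, 0, -0.035], [0, -0.4, 2.5, 0, 0, -0.035], [0, -0.4, 5, 0, 0, -0.035], [0, -0.4, 6.5, 0, 0, -0.035], [0, -0.4, 7.3, 0, 0, -0.035], [0, -0.4, 7.3, 0, 0, -0.035]]]' 0.3; python3 inch.py '[[[0, 0, 0, 0, 0, 0], [0, 0, 0, 0, 0, 0], [0, 0, 0, 0, 0, 0], [0, 0, 0, 0, 0, 0]]]' 0 40;  python3 -c "
from h import *
go((.4285,-.0317),.054,.105)"
```

```text
t: 2.85
tool_pos: [0.5324, -0.0197, 0.0535]
orientation: [-2.099, -2.335, 0.002]
ft_force: [0.2, 0.6, -0.4]
width: 0.302
gripper_force: 0.0
t: 3.35
tool_pos: [0.5344, -0.0197, 0.0556]
orientation: [2.098, 2.336, 0.002]
ft_force: [-1.2, -1.9, 6.6]
width: 0.11
gripper_force: 39.6
GO [-0.0006 -0.1066  0.0014] [0.0021 0.0006 0.0021]
```

In the tool's units: -0.02 m is -1, -0.108 m is -5.4.

```bash
python3 inch.py '[[[0, -1, 0, 0, 0, 0], [0, -2, 0, 0, 0, 0], [0, -3, 0, 0, 0, 0], [0, -4, 0, 0, 0, 0], [0, -4.75, 0, 0, 0, 0], [0, -5.25, 0, 0, 0, 0], [0, -5.4, 0, 0, 0, 0], [0, -5.4, 0, 0, 0, 0]]]'; python3 inch.py '[[[0, 0, 0, 0, 0, 0], [0, 0, 0, 0, 0, 0]]]' 0.3;python3 inch.py '[[[0, 0, -3, 0, 0, 0], [0, 0, -6, 0, 0, 0], [0, 0, -8, 0, 0, 0], [0, 0, -8, 0, 0, 0]]]' 0.5;  python3 -c "
from h import *
s=snap('wrist','w2.png')"
```

```text
t: 4.35
tool_pos: [0.4277, -0.0309, 0.0555]
orientation: [2.098, 2.335, 0.004]
ft_force: [1.4, 2.1, 7.2]
width: 0.112
gripper_force: 42.5
t: 4.6
tool_pos: [0.4248, -0.0309, 0.0535]
orientation: [-2.098, -2.336, 0.003]
ft_force: [-0.8, 0.7, 0.1]
width: 0.3
gripper_force: 0.0
t: 5.1
tool_pos: [0.4282, -0.0314, 0.2178]
orientation: [2.096, 2.333, 0.006]
ft_force: [-0.3, -0.2, -0.5]
width: 0.498
gripper_force: 0.0
```

View pics/w2.png

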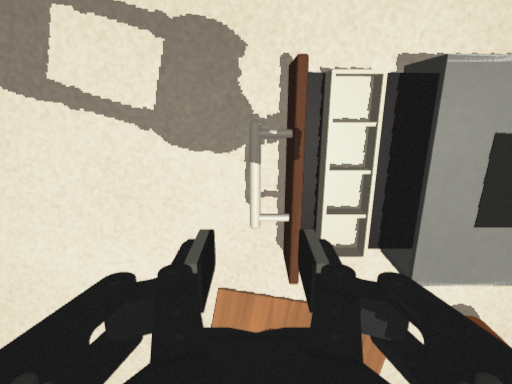

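Drawer is open. The insert's rim corners are about (325,69), (383,69), (364,254) and (317,252).

```bash
python3 - <<'E'
from h import *
s=snap("wrist")
w=px2w(s,[(327,69),(383,69),(364,254),(319,254)],.036);print(w.round(4),w.mean(0))
# wall midlines x-ranges along mid column
print(px2w(s,[(354,122.5),(350,170),(346,214)],.036).round(4))
u=np.array([np.cos(.105),np.sin(.105)]);v=np.array([-u[1],u[0]]);m=np.array([.6721,-.006])
for k in range(4): print("pocket",k,(m-.144*u+(k*50-75)/1000*v).round(4))
go((.473,-.2745),.2,.105)
t=snap('top')
for k,lo,hi in [("cop",(5,140,145),(13,190,255)),("brass",(19,120,110),(30,255,255)),("blue",(98,100,60),(125,255,255)),("green",(50,90,60),(85,255,255))]:
    for q in blobs(mask(t,lo,hi,[(312,174),(404,174),(404,258),(312,258)]),8)[:1]:
        mm=cv2.moments(q); print(k,px2w(t,(mm['m10']/mm['m00'],mm['m01']/mm['m00']),.025).round(4))
E
```

```text
[[ 0.4837  0.0772]
 [ 0.537   0.083 ]
 [ 0.559  -0.1116]
 [ 0.5081 -0.117 ]] [ 0.52194475 -0.01710047]
[[ 0.5192  0.0307]
 [ 0.5245 -0.0175]
 [ 0.5295 -0.0662]]
pocket 0 [ 0.5368 -0.0957]
pocket 1 [ 0.5315 -0.046 ]
pocket 2 [0.5263 0.0038]
pocket 3 [0.521  0.0535]
GO [-0.2472  0.0213  0.0135] [-0.0011 -0.0001  0.0021]
cop [[ 0.4723 -0.2748]]
brass [[ 0.5589 -0.2685]]
blue [[ 0.5613 -0.4282]]
green [[ 0.4448 -0.418 ]]
```

In the tool's units: -0.247 m is -12.35, -0.187 m is -9.35.

```bash
python3 inch.py '[[[-3.125, 0.25, 0.65, 0, 0, 0], [-6.25, 0.5, 0.65, 0, 0, 0], [-9.35, 0.8, 0.65, 0, 0, 0], [-12.35, 1.05, 0.65, 0, 0, 0], [-12.35, 1.05, 0.65, 0, 0, 0], [-12.35, 1.05, 0.65, 0, 0, 0]]]'; cat > pod.py <<'E'
from h import *
import sys
C={"cop":((4,135,120),(15,200,255)),"brass":((19,110,100),(30,255,255)),"blue":((98,100,50),(125,255,255)),"green":((50,90,50),(85,255,255))}
k=sys.argv[1]; s=snap("wrist",f"wp_{k}.png")
m=mask(s,*C[k],[(0,0),(511,0),(511,240),(0,240)])
for q in blobs(cv2.morphologyEx(m,cv2.MORPH_OPEN,np.ones((3,3))),60)[:3]:
    # top disc and rim: min enclosing circle of contour on top plane / rim plane
    mm=cv2.moments(q); uv=(mm['m10']/mm['m00'],mm['m01']/mm['m00']); p=px2w(s,uv,.021)[0]
    print("pod",p.round(4),cv2.contourArea(q),np.round(uv)); go(p,.032,.105)
E
python3 pod.py cop
```

```text
t: 6.0
tool_pos: [0.4717, -0.2733, 0.1987]
orientation: [-2.097, -2.332, 0.001]
ft_force: [-0.3, 0.0, 0.3]
width: 0.501
gripper_force: 0.0
pod [ 0.5224 -0.2792] 22312.0 [304. 184.]
GO [-0.0122  0.0499  0.167 ] [-0.0031 -0.003   0.0022]
```

View pics/wp_cop.png

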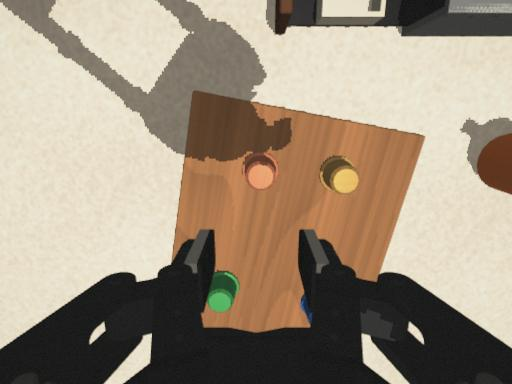

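Copper has its top disc at about (260,174). Brass has its top disc at (344,180).

```bash
python3 - <<'E'
from h import *
s={"frame":cv2.imread("pics/wp_cop.png")[:,:,::-1].copy()}
h=cv2.cvtColor(s["frame"],cv2.COLOR_RGB2HSV)
for n,u,v in [("coptop",260,176),("copside",262,160),("board",300,190),("board2",240,250),("brtop",344,181),("brside",334,165),("gtop",220,298),("gside",222,278),("insert",345,10)]: print(n,h[v,u])
s=snap("wrist")
print(px2w(s,[(260.5,174)],.038),px2w(s,[(344,180)],.038))
E
```

```text
coptop [ 13 128 233]
copside [  8 137  93]
board [ 13 141 170]
board2 [ 13 139 178]
brtop [ 21 134 234]
brside [ 18 132  87]
gtop [ 64 131 183]
gside [ 66 128  74]
insert [ 23  31 232]
[[ 0.47549603 -0.26900036]] [[ 0.55864076 -0.26608088]]
```

```bash
cat > pod.py <<'E'
from h import *
import sys
C={"cop":((5,90,205),(16,220,255)),"brass":((17,90,190),(30,255,255)),"blue":((98,90,130),(125,255,255)),"green":((50,90,135),(85,255,255))}
k=sys.argv[1]; s=snap("wrist",f"wp_{k}.png")
m=mask(s,*C[k],[(0,0),(511,0),(511,260),(0,260)])
for q in blobs(cv2.morphologyEx(m,cv2.MORPH_OPEN,np.ones((3,3))),60)[:3]:
    w=px2w(s,q.reshape(-1,2),.038)*1000; (x,y),r=cv2.minEnclosingCircle(w.astype(np.float32)); p=np.array([x,y])/1000
    print("pod top disc",p.round(4),"r",round(r,1)); go(p,.032,.105)
E
python3 pod.py cop
```

```text
pod top disc [ 0.4752 -0.2718] r 12.4
GO [0.0003 0.0029 0.1683] [-0.0015 -0.0015  0.0035]
```

```bash
python3 inch.py '[[[0, 0.15, 3, 0, 0, 0.015], [0, 0.15, 6, 0, 0, 0.015], [0, 0.15, 7.75, 0, 0, 0.015], [0, 0.15, 8.4, 0, 0, 0.015], [0, 0.15, 8.4, 0, 0, 0.015]]]' 0.65; python3 inch.py '[[[0, 0, 0, 0, 0, 0], [0, 0, 0, 0, 0, 0], [0, 0, 0, 0, 0, 0], [0, 0, 0, 0, 0, 0]]]' 0 30; python3 inch.py '[[[0, 0, -3, 0, 0, 0], [0, 0, -6, 0, 0, 0], [0, 0, -8.4, 0, 0, 0], [0, 0, -8.4, 0, 0, 0]]]';python3 -c "
from h import *
go((.521,.01),.2,.105)"
```

```text
t: 6.78
tool_pos: [0.4762, -0.2731, 0.0332]
orientation: [-2.101, -2.334, 0.0]
ft_force: [0.6, -0.7, 0.2]
width: 0.652
gripper_force: 0.0
t: 7.28
tool_pos: [0.478, -0.275, 0.0357]
orientation: [2.101, 2.331, 0.002]
ft_force: [-0.3, 1.8, 6.5]
width: 0.346
gripper_force: 30.0
t: 7.78
tool_pos: [0.4795, -0.2762, 0.208]
orientation: [2.095, 2.325, 0.003]
ft_force: [-0.2, 0.9, -0.3]
width: 0.349
gripper_force: 30.1
GO [0.2805 0.0708 0.0065] [ 0.0097  0.0078 -0.0012]
```

```bash
cat >> h.py <<'E'
def tool(n=4):
    P=[];Q=[]
    for i in range(n):
        if i: ctrl.snapshot("wrist")
        o=ctrl.get_obs(); P.append(o["tool_pos"]); Q.append(o["orientation"])
    return np.mean(P,0),Ro.from_rotvec(Q).mean(),o
E
python3 inch.py '[[[3, 0.75, 0, 0, 0, 0], [6, 1.5, 0, 0, 0, 0], [9, 2.25, 0, 0, 0, 0], [11, 3.25, 0, 0, 0, 0], [11, 3.25, 0, 0, 0, 0], [11, 3.25, 0, 0, 0, 0]]]'; python3 -c "
from h import *
print(tool()[0],np.std([ (ctrl.snapshot('wrist'),ctrl.get_obs()['tool_pos'])[1] for _ in range(4)],0))
snap('wrist','w3.png')
go((.5368,-.0957),.2,.105)"
```

```text
t: 8.52
tool_pos: [0.5174, -0.0486, 0.2005]
orientation: [-2.101, -2.334, 0.002]
ft_force: [0.6, -0.5, -0.0]
width: 0.347
gripper_force: 30.1
[ 0.51745907 -0.04917034  0.20064647] [8.05148451e-05 1.09779462e-04 8.17721387e-05]
GO [-0.0485  0.0139  0.0013] [ 0.0001  0.     -0.0019]
```

View pics/w3.png

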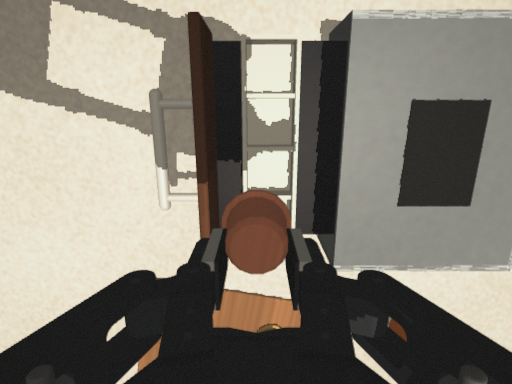

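The pod is held upright. The insert's outer columns are about 243–298, with its wall lines at rows about 40, 96, 146 and 193.

```bash
python3 - <<'E'
from h import *
s=snap("wrist")
g=cv2.cvtColor(s["frame"],cv2.COLOR_RGB2GRAY)
print(g[34:48,270],g[90:102,270],g[140:152,258],g[188:199,285]); print(g[70,234:304])
print(px2w(s,[(270,40.5),(270,96),(258,146),(285,193)],.036).round(4), px2w(s,[(244.5,70),(296,70)],.036).round(4))
b=blobs(mask(s,(0,0,0),(180,255,60),[(385,85),(505,85),(505,220),(385,220)]))
print(rect(s,b[0],.076))
E
```

```text
[229 231 231 231 232 209 113  96  98  98 135 206 232 232] [235 214 124 138 203 236 235 235 222 212 236 236] [124 122 120 121 117 102  92 106 122 122 122 192] [121 121 115  96  95  93  92 134 211 236 236]
[ 28  29  28  31  29  31  47  93 124 125 125 127 175 233 234 233 233 233
 234 234 234 233 233 233 233 233 234 234 233 233 234 233 234 234 234 234
 233 234 234 233 234 233 234 233 233 233 234 233 234 233 233 234 234 234
 234 230 195 122 117  97  81 120 203 233 233 228 180  63  63  61]
[[ 0.5176  0.0758]
 [ 0.5231  0.0288]
 [ 0.5169 -0.0187]
 [ 0.5493 -0.0634]] [[0.4973 0.0489]
 [0.5441 0.0538]]
(array([ 0.67231403, -0.00592564]), (89.88423156738281, 64.36309814453125), np.float32(-1.4667383))
```

```bash
sed -i 's/def tool(n=4)/def tool(n=1)/' h.py; python3 - <<'E'
from h import *
s=snap("wrist"); p=tool()[0]; print(p)
for uv,z in (((257,244),.203),((256,224),.171)): print(px2w(s,uv,z), px2w(s,[(225,224),(291,224)],.171))
go((.5368,-.0957),.058,.105)
E
```

```text
[ 0.51807152 -0.04853652  0.20130234]
[[ 0.51795773 -0.04285122]] [[ 0.50021116 -0.04767993]
 [ 0.53764186 -0.04377018]]
[[ 0.51779134 -0.04584363]] [[ 0.50021116 -0.04767993]
 [ 0.53764186 -0.04377018]]
GO [-0.0489  0.0137  0.1433] [ 0.0001 -0.     -0.0012]
```

In the tool's units: 0.147 m is 7.35, -0.052 m is -2.6.

```bash
python3 inch.py '[[[-2.6, 0.685, 0, 0, 0, 0], [-2.6, 0.685, 3, 0, 0, 0], [-2.6, 0.685, 5.5, 0, 0, 0], [-2.6, 0.685, 6.75, 0, 0, 0], [-2.6, 0.685, 7.35, 0, 0, 0], [-2.6, 0.685, 7.35, 0, 0, 0], [-2.6, 0.685, 7.35, 0, 0, 0]]]'; python3 inch.py '[[[0, 0, 0, 0, 0, 0], [0, 0, 0, 0, 0, 0]]]' .5;python3 inch.py '[[[0, 0, -3, 0, 0, 0], [0, 0, -6, 0, 0, 0], [0, 0, -7.35, 0, 0, 0], [0, 0, -7.35, 0, 0, 0]]]';python3 -c "
from h import *
s=snap('top','t2.png')
go((.559,-.268),.2,.105)"
```

```text
t: 10.05
tool_pos: [0.5385, -0.099, 0.0559]
orientation: [2.101, 2.332, 0.002]
ft_force: [-0.1, -0.9, -0.2]
width: 0.342
gripper_force: 32.3
t: 10.3
tool_pos: [0.5379, -0.0989, 0.0554]
orientation: [2.102, 2.333, 0.001]
ft_force: [0.1, -0.2, 0.4]
width: 0.505
gripper_force: 0.0
t: 10.8
tool_pos: [0.5394, -0.0992, 0.2052]
orientation: [2.099, 2.329, 0.006]
ft_force: [0.5, -0.6, -1.2]
width: 0.501
gripper_force: 0.0
GO [-0.1704  0.0035  0.0028] [ 0.0029  0.001  -0.001 ]
```

In the tool's units: -0.17 m is -8.5, -0.12 m is -6.

```bash
python3 inch.py '[[[-3, 0, 0, 0, 0, 0], [-6, 0.1, 0, 0, 0, 0], [-8.5, 0.15, 0, 0, 0, 0], [-8.5, 0.15, 0, 0, 0, 0], [-8.5, 0.15, 0, 0, 0, 0], [-8.5, 0.15, 0, 0, 0, 0]]]' .65; python3 pod.py brass; python3 -c "
import cv2;a=cv2.imread('pics/t2.png')[125:265,220:410];b=cv2.imread('pics/wp_brass.png')
c=cv2.resize(b,(512,384));import numpy as np
d=cv2.resize(a,None,fx=1.5,fy=2.743)[:384];o=np.zeros((384,512+d.shape[1],3),np.uint8);o[:,:512]=c;o[:d.shape[0],512:]=d;cv2.imwrite('pics/c1.png',o)"
```

```text
t: 11.6
tool_pos: [0.5571, -0.266, 0.2001]
orientation: [-2.1, -2.333, 0.0]
ft_force: [1.3, 0.4, 0.2]
width: 0.652
gripper_force: 0.0
pod top disc [ 0.5594 -0.267 ] r 12.5
GO [-0.0014  0.0021  0.1686] [-0.0011 -0.001   0.0004]
```

View pics/c1.png

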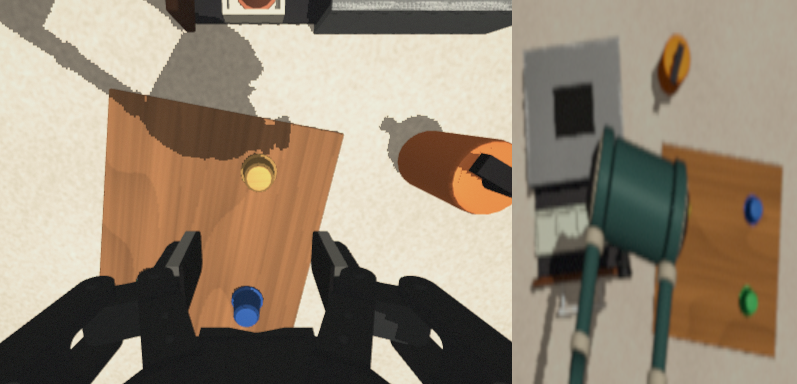

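Copper sits in pocket 0; brass's top disc is at (259,178).

In the tool's units: 0.002 m is 0.1, 0.168 m is 8.4.

```bash
python3 inch.py '[[[-0.05, 0.1, 3, 0, 0, 0], [-0.05, 0.1, 6, 0, 0, 0], [-0.05, 0.1, 7.75, 0, 0, 0], [-0.05, 0.1, 8.4, 0, 0, 0], [-0.05, 0.1, 8.4, 0, 0, 0], [-0.05, 0.1, 8.4, 0, 0, 0]]]' ; python3 inch.py '[[[0, 0, 0, 0, 0, 0], [0, 0, 0, 0, 0, 0], [0, 0, 0, 0, 0, 0], [0, 0, 0, 0, 0, 0]]]' 0 30; python3 inch.py '[[[0, 0, -3, 0, 0, 0], [0, 0, -6, 0, 0, 0], [0, 0, -8.4, 0, 0, 0], [0, 0, -8.4, 0, 0, 0], [0, 0, -8.4, 0, 0, 0]]]';python3 -c "
from h import *
snap('wrist','w4.png')
go((.5315,-.046),.054,.105)"
```

```text
t: 12.4
tool_pos: [0.5616, -0.2689, 0.0356]
orientation: [2.1, 2.331, 0.002]
ft_force: [-0.1, -0.4, -0.5]
width: 0.646
gripper_force: 0.0
t: 12.9
tool_pos: [0.5612, -0.269, 0.0355]
orientation: [2.101, 2.331, 0.001]
ft_force: [-0.4, 1.0, 6.4]
width: 0.343
gripper_force: 29.7
t: 13.52
tool_pos: [0.5596, -0.2682, 0.2015]
orientation: [2.103, 2.334, 0.0]
ft_force: [-0.7, -0.8, -0.6]
width: 0.339
gripper_force: 30.0
GO [ 0.2234 -0.004   0.1463] [-0.0017 -0.0012 -0.0011]
```

In the tool's units: 0.2215 m is 11.075, -0.002 m is -0.1.

```bash
python3 inch.py '[[[3, -0.05, 0, 0, 0, 0], [6, -0.1, 0, 0, 0, 0], [9, -0.15, 0, 0, 0, 0], [11.075, -0.2, 0, 0, 0, 0], [11.075, -0.2, 0, 0, 0, 0], [11.075, -0.2, 0, 0, 0, 0]]]'; python3 - <<'E'
from h import *
s=snap("wrist","w5.png"); p=tool()[0]
m=mask(s,(17,60,60),(32,255,255),[(200,180),(320,180),(320,300),(200,300)])
q=max(blobs(cv2.morphologyEx(m,cv2.MORPH_OPEN,np.ones((5,5)))),key=cv2.contourArea); print(cv2.boundingRect(q))
x,y,w,h=cv2.boundingRect(q); print(p,px2w(s,(x+w/2,y+w/2),p[2]-.03), px2w(s,[(x,y+w/2),(x+w,y+w/2)],p[2]-.03))
go((.5315,-.046),.054,.105)
E
```

```text
t: 14.32
tool_pos: [0.5321, -0.0486, 0.1998]
orientation: [-2.101, -2.333, 0.003]
ft_force: [-0.0, -0.1, 0.3]
width: 0.347
gripper_force: 30.0
(222, 192, 70, 85)
[ 0.53241433 -0.04910168  0.20013864] [[ 0.53250149 -0.04733592]] [[ 0.51267264 -0.04944881]
 [ 0.55231973 -0.04522416]]
GO [ 0.0032 -0.0003  0.1461] [-0.0019  0.     -0.0014]
```

View pics/w5.png

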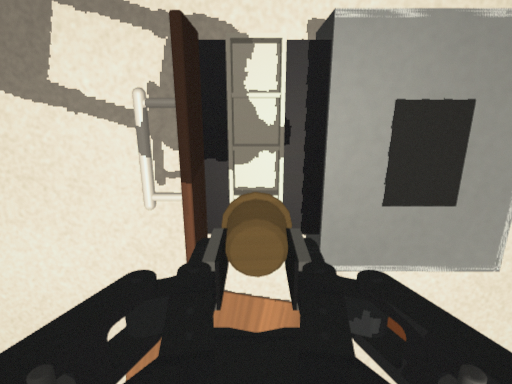

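Brass is held and centred above its pocket, with the rim box centre at (257,227).

```bash
python3 inch.py '[[[0.07, -0.05, 3, 0, 0, 0], [0.07, -0.05, 5.5, 0, 0, 0], [0.07, -0.05, 6.75, 0, 0, 0], [0.07, -0.05, 7.35, 0, 0, 0], [0.07, -0.05, 7.35, 0, 0, 0], [0.07, -0.05, 7.35, 0, 0, 0]]]'; python3 inch.py '[[[0, 0, 0, 0, 0, 0], [0, 0, 0, 0, 0, 0]]]' .5;python3 inch.py '[[[0, 0, -3, 0, 0, 0], [0, 0, -6, 0, 0, 0], [0, 0, -7.35, 0, 0, 0], [0, 0, -7.35, 0, 0, 0], [0, 0, -7.35, 0, 0, 0]]]';python3 -c "
from h import *
go((.5613,-.4285),.2,.105)"
```

```text
t: 15.12
tool_pos: [0.5331, -0.0477, 0.0557]
orientation: [2.102, 2.332, 0.002]
ft_force: [0.9, -0.3, -0.1]
width: 0.346
gripper_force: 30.0
t: 15.38
tool_pos: [0.5325, -0.0472, 0.0554]
orientation: [2.102, 2.333, 0.002]
ft_force: [-0.7, -0.6, -0.1]
width: 0.501
gripper_force: 0.0
t: 16.0
tool_pos: [0.5309, -0.0469, 0.2003]
orientation: [-2.102, -2.333, 0.001]
ft_force: [-0.1, 0.6, -0.6]
width: 0.501
gripper_force: 0.0
GO [-3.827e-01 -9.400e-03  1.000e-04] [-0.0014 -0.0004 -0.0008]
```

In the tool's units: -0.383 m is -19.15, -0.36 m is -18.

```bash
python3 inch.py '[[[-3, -0.05, 0, 0, 0, 0], [-6, -0.15, 0, 0, 0, 0], [-9, -0.25, 0, 0, 0, 0], [-12, -0.3, 0, 0, 0, 0], [-15, -0.4, 0, 0, 0, 0], [-18, -0.45, 0, 0, 0, 0], [-19.15, -0.45, 0, 0, 0, 0], [-19.15, -0.45, 0, 0, 0, 0], [-19.15, -0.45, 0, 0, 0, 0], [-19.15, -0.45, 0, 0, 0, 0]]]' .65; python3 pod.py blue
```

```text
t: 17.25
tool_pos: [0.5624, -0.4273, 0.2005]
orientation: [-2.1, -2.334, -0.0]
ft_force: [-0.2, 0.1, -0.3]
width: 0.649
gripper_force: 0.0
pod top disc [ 0.5627 -0.4304] r 13.0
GO [-0.0031 -0.0002  0.169 ] [-0.0004 -0.0007  0.0005]
```

```bash
python3 inch.py '[[[-0.15, 0, 3, 0, 0, 0], [-0.15, 0, 6, 0, 0, 0], [-0.15, 0, 7.75, 0, 0, 0], [-0.15, 0, 8.4, 0, 0, 0], [-0.15, 0, 8.4, 0, 0, 0], [-0.15, 0, 8.4, 0, 0, 0]]]' ; python3 inch.py '[[[0, 0, 0, 0, 0, 0], [0, 0, 0, 0, 0, 0], [0, 0, 0, 0, 0, 0], [0, 0, 0, 0, 0, 0]]]' 0 30; python3 inch.py '[[[0, 0, -3, 0, 0, 0], [0, 0, -6, 0, 0, 0], [0, 0, -8.4, 0, 0, 0], [0, 0, -8.4, 0, 0, 0], [0, 0, -8.4, 0, 0, 0]]]';python3 -c "
from h import *
go((.5263,.0038),.2,.105)"
```

```text
t: 18.05
tool_pos: [0.5645, -0.433, 0.0361]
orientation: [2.1, 2.331, 0.0]
ft_force: [0.4, -0.7, -0.4]
width: 0.654
gripper_force: 0.0
t: 18.55
tool_pos: [0.5641, -0.433, 0.0358]
orientation: [2.101, 2.331, 0.0]
ft_force: [0.3, -0.4, 5.3]
width: 0.347
gripper_force: 29.9
t: 19.18
tool_pos: [0.5625, -0.4318, 0.2013]
orientation: [2.103, 2.334, -0.0]
ft_force: [-0.0, -0.1, -0.7]
width: 0.345
gripper_force: 30.0
GO [0.437  0.0091 0.0013] [-0.      0.     -0.0011]
```

In the tool's units: 0.436 m is 21.8, 0.42 m is 21.

```bash
python3 inch.py '[[[3, 0.05, 0, 0, 0, 0], [6, 0.1, 0, 0, 0, 0], [9, 0.2, 0, 0, 0, 0], [12, 0.25, 0, 0, 0, 0], [15, 0.3, 0, 0, 0, 0], [18, 0.35, 0, 0, 0, 0], [21, 0.45, 0, 0, 0, 0], [21.8, 0.45, 0, 0, 0, 0], [21.8, 0.45, 0, 0, 0, 0], [21.8, 0.45, 0, 0, 0, 0], [21.8, 0.45, 0, 0, 0, 0]]]'; cat > held.py <<'E'
from h import *
import sys
H={"brass":(17,32),"blue":(95,128),"green":(45,88),"cop":(0,16)}[sys.argv[1]]; s=snap("wrist",f"held_{sys.argv[1]}.png"); p=tool()[0]
m=mask(s,(H[0],60,40),(H[1],255,255),[(200,180),(320,180),(320,300),(200,300)])
q=max(blobs(cv2.morphologyEx(m,cv2.MORPH_OPEN,np.ones((5,5)))),key=cv2.contourArea)
x,y,w,h=cv2.boundingRect(q); c=px2w(s,(x+w/2,y+w/2),p[2]-.03)[0]; print((x,y,w,h),p,c,"off",c-p[:2])
go(np.array(eval(sys.argv[2]))-(c-p[:2]),.054,.105)
E
python3 held.py blue .5263,.0038
```

```text
t: 20.55
tool_pos: [0.5266, 0.0011, 0.201]
orientation: [-2.105, -2.332, 0.001]
ft_force: [1.0, 0.3, -0.6]
width: 0.344
gripper_force: 30.0
(222, 191, 70, 84) [0.52666043 0.00124413 0.20109305] [0.52700868 0.00294943] off [0.00034825 0.0017053 ]
GO [ 0.0009 -0.0006  0.1471] [-0.0003  0.0002 -0.003 ]
```

In the tool's units: 0.147 m is 7.35, 0.135 m is 6.75.

```bash
python3 inch.py '[[[0.05, -0.03, 3, 0, 0, 0], [0.05, -0.03, 5.5, 0, 0, 0], [0.05, -0.03, 6.75, 0, 0, 0], [0.05, -0.03, 7.35, 0, 0, 0], [0.05, -0.03, 7.35, 0, 0, 0], [0.05, -0.03, 7.35, 0, 0, 0]]]'; python3 inch.py '[[[0, 0, 0, 0, 0, 0], [0, 0, 0, 0, 0, 0]]]' .5;python3 inch.py '[[[0, 0, -3, 0, 0, 0], [0, 0, -6, 0, 0, 0], [0, 0, -7.35, 0, 0, 0], [0, 0, -7.35, 0, 0, 0], [0, 0, -7.35, 0, 0, 0]]]';python3 -c "
from h import *
go((.4448,-.4185),.2,.105)"
```

```text
t: 21.35
tool_pos: [0.5273, 0.0033, 0.0558]
orientation: [2.102, 2.332, 0.003]
ft_force: [0.1, 0.2, -0.7]
width: 0.349
gripper_force: 30.0
t: 21.6
tool_pos: [0.5266, 0.0036, 0.0553]
orientation: [2.102, 2.333, 0.002]
ft_force: [-0.2, 0.3, -0.1]
width: 0.501
gripper_force: 0.0
t: 22.22
tool_pos: [0.525, 0.0036, 0.2002]
orientation: [-2.102, -2.333, 0.002]
ft_force: [-0.3, -0.1, -0.2]
width: 0.5
gripper_force: 0.0
GO [-4.115e-01 -1.236e-01  3.000e-04] [-0.0015 -0.0002 -0.0009]
```

In the tool's units: -0.411 m is -20.55, -0.35 m is -17.5.

```bash
python3 inch.py '[[[-3, -0.9, 0, 0, 0, 0], [-6, -1.8, 0, 0, 0, 0], [-9, -2.7, 0, 0, 0, 0], [-11.75, -3.5, 0, 0, 0, 0], [-14.5, -4.35, 0, 0, 0, 0], [-17.5, -5.25, 0, 0, 0, 0], [-20.55, -6.2, 0, 0, 0, 0], [-20.55, -6.2, 0, 0, 0, 0], [-20.55, -6.2, 0, 0, 0, 0], [-20.55, -6.2, 0, 0, 0, 0]]]' .65; python3 pod.py green
```

```text
t: 23.48
tool_pos: [0.4451, -0.4162, 0.2001]
orientation: [-2.1, -2.334, -0.001]
ft_force: [-0.1, 0.2, 1.1]
width: 0.653
gripper_force: 0.0
pod top disc [ 0.4455 -0.4193] r 12.8
GO [-3.300e-03 -1.000e-04  1.685e-01] [-0.0008 -0.0014  0.0008]
```

In the tool's units: 0.168 m is 8.4, 0.155 m is 7.75.

```bash
python3 inch.py '[[[-0.15, 0, 3, 0, 0, 0], [-0.15, 0, 6, 0, 0, 0], [-0.15, 0, 7.75, 0, 0, 0], [-0.15, 0, 8.4, 0, 0, 0], [-0.15, 0, 8.4, 0, 0, 0], [-0.15, 0, 8.4, 0, 0, 0]]]' ; python3 inch.py '[[[0, 0, 0, 0, 0, 0], [0, 0, 0, 0, 0, 0], [0, 0, 0, 0, 0, 0], [0, 0, 0, 0, 0, 0]]]' 0 30; python3 inch.py '[[[0, 0, -3, 0, 0, 0], [0, 0, -6, 0, 0, 0], [0, 0, -8.4, 0, 0, 0], [0, 0, -8.4, 0, 0, 0], [0, 0, -8.4, 0, 0, 0]]]';python3 -c "
from h import *
go((.521,.0535),.2,.105)"
```

```text
t: 24.28
tool_pos: [0.447, -0.4222, 0.0356]
orientation: [2.1, 2.332, -0.0]
ft_force: [0.4, 0.2, -0.0]
width: 0.645
gripper_force: 0.0
t: 24.78
tool_pos: [0.4466, -0.4222, 0.0355]
orientation: [2.101, 2.331, -0.0]
ft_force: [0.1, 1.7, 6.3]
width: 0.342
gripper_force: 29.7
t: 25.4
tool_pos: [0.4452, -0.4209, 0.2013]
orientation: [2.103, 2.334, 0.0]
ft_force: [-0.5, 1.2, -1.3]
width: 0.344
gripper_force: 30.1
GO [0.464  0.1246 0.0013] [ 0.0001  0.0001 -0.0012]
```

In the tool's units: 0.462 m is 23.1, 0.42 m is 21.

```bash
python3 inch.py '[[[3, 0.8, 0, 0, 0, 0], [6, 1.6, 0, 0, 0, 0], [9, 2.4, 0, 0, 0, 0], [12, 3.2, 0, 0, 0, 0], [15, 4, 0, 0, 0, 0], [18, 4.8, 0, 0, 0, 0], [21, 5.6, 0, 0, 0, 0], [23.1, 6.2, 0, 0, 0, 0], [23.1, 6.2, 0, 0, 0, 0], [23.1, 6.2, 0, 0, 0, 0], [23.1, 6.2, 0, 0, 0, 0], [23.1, 6.2, 0, 0, 0, 0]]]'; python3 held.py green .521,.0535
```

```text
t: 26.9
tool_pos: [0.5206, 0.0501, 0.201]
orientation: [-2.105, -2.332, 0.001]
ft_force: [-0.3, -0.6, 0.5]
width: 0.345
gripper_force: 30.1
(222, 191, 70, 84) [0.520738   0.05024513 0.20118704] [0.52101117 0.05195297] off [0.00027318 0.00170784]
GO [0.0015 0.0002 0.1472] [-0.0002  0.0001 -0.0028]
```

Pocket positions get one last check from directly above after this release.

Units first: shifts go in units of 20 mm and turns go in units of 0.2 rad. So 0.147 m is 7.35, 0.135 m is 6.75.

```bash
python3 inch.py '[[[0.075, 0, 3, 0, 0, 0], [0.075, 0, 5.5, 0, 0, 0], [0.075, 0, 6.75, 0, 0, 0], [0.075, 0, 7.35, 0, 0, 0], [0.075, 0, 7.35, 0, 0, 0], [0.075, 0, 7.35, 0, 0, 0]]]'; python3 inch.py '[[[0, 0, 0, 0, 0, 0], [0, 0, 0, 0, 0, 0]]]' .5;python3 inch.py '[[[0, 0, -3, 0, 0, 0], [0, 0, -6, 0, 0, 0], [0, 0, -7.35, 0, 0, 0]]]'; python3 inch.py '[[[-2.5, -1.5, 0, 0, 0, 0], [-5.5, -3, 0, 0, 0, 0], [-6, -3, 0, 0, 0, 0], [-6, -3, 0, 0, 0, 0], [-6, -3, 0, 0, 0, 0]]]';python3 -c "
from h import *
snap('wrist','w6.png')
go((.4285,-.0317),.054,.105)"
```

```text
t: 27.7
tool_pos: [0.5221, 0.0527, 0.0558]
orientation: [2.102, 2.332, 0.003]
ft_force: [0.0, -0.3, 1.0]
width: 0.345
gripper_force: 30.1
t: 27.95
tool_pos: [0.5215, 0.0528, 0.0553]
orientation: [2.102, 2.333, 0.002]
ft_force: [-0.5, -0.6, 0.2]
width: 0.502
gripper_force: 0.0
t: 28.32
tool_pos: [0.523, 0.053, 0.2062]
orientation: [2.099, 2.33, 0.008]
ft_force: [0.4, 0.8, 0.4]
width: 0.499
gripper_force: 0.0
t: 28.95
tool_pos: [0.474, -0.0719, 0.2014]
orientation: [-2.102, -2.334, -0.001]
ft_force: [0.1, -0.3, -1.6]
width: 0.496
gripper_force: 0.0
GO [ 0.0445 -0.041   0.1473] [ 0.0001 -0.0005  0.0002]
```

View pics/w6.png

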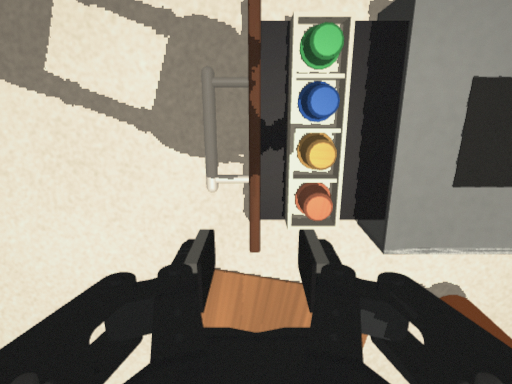

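All four pods sit upright in separate pockets: green (324,45), blue (320,102), brass (318,153), copper (315,203). Shutting the drawer now.

```bash
python3 inch.py '[[[2.2, -2.05, 0, 0, 0, 0], [2.2, -2.05, 2.5, 0, 0, 0], [2.2, -2.05, 5, 0, 0, 0], [2.2, -2.05, 6.75, 0, 0, 0], [2.2, -2.05, 7.35, 0, 0, 0], [2.2, -2.05, 7.35, 0, 0, 0]]]' .3; python3 inch.py '[[[0, 0, 0, 0, 0, 0], [0, 0, 0, 0, 0, 0], [0, 0, 0, 0, 0, 0], [0, 0, 0, 0, 0, 0]]]' 0 40; python3 inch.py '[[[0, 1, 0, 0, 0, 0], [0, 2, 0, 0, 0, 0], [0, 3, 0, 0, 0, 0], [0, 4, 0, 0, 0, 0], [0, 4.75, 0, 0, 0, 0], [0, 5.4, 0, 0, 0, 0], [0, 5.75, 0, 0, 0, 0], [0, 5.9, 0, 0, 0, 0], [0, 5.95, 0, 0, 0, 0], [0, 5.95, 0, 0, 0, 0]]]'
```

```text
t: 29.75
tool_pos: [0.4281, -0.0326, 0.054]
orientation: [-2.101, -2.334, 0.001]
ft_force: [-0.7, 0.0, 0.9]
width: 0.302
gripper_force: 0.0
t: 30.25
tool_pos: [0.4295, -0.0332, 0.0556]
orientation: [2.102, 2.332, 0.003]
ft_force: [-0.3, 4.2, 6.0]
width: 0.111
gripper_force: 39.7
t: 31.5
tool_pos: [0.5425, -0.0213, 0.0556]
orientation: [-2.098, -2.33, 0.01]
ft_force: [-15.8, -0.6, 20.7]
width: 0.11
gripper_force: 41.5
```

```bash
python3 inch.py '[[[0, 0, 0, 0, 0, 0], [0, 0, 0, 0, 0, 0]]]' .3; python3 inch.py '[[[0, 0, -3, 0, 0, 0], [0, 0, -6, 0, 0, 0], [0, 0, -9, 0, 0, 0], [0, 0, -10, 0, 0, 0], [0, 0, -10, 0, 0, 0], [0, 0, -10, 0, 0, 0]]]' .98; python3 - <<'E'
from h import *
s=snap("wrist","w7.png")
go((.464,.2645),.25,1.561)
t=snap("top")
b=blobs(mask(t,(0,0,0),(180,255,55),[(240,150),(282,150),(282,182),(240,182)]))
if b: print(rect(t,b[0],.076))
E
```

```text
t: 31.75
tool_pos: [0.5467, -0.0213, 0.0544]
orientation: [2.102, 2.333, 0.0]
ft_force: [-0.4, 0.7, -1.0]
width: 0.301
gripper_force: 0.0
t: 32.5
tool_pos: [0.5451, -0.0209, 0.2516]
orientation: [-2.101, -2.331, 0.004]
ft_force: [-1.3, 1.2, -0.5]
width: 0.98
gripper_force: 0.0
GO [ 0.2922 -0.0509  0.0017] [-0.0034 -0.0043 -1.457 ]
(array([0.65766101, 0.00544601]), (108.18875885009766, 83.21976470947266), np.float32(-1.4475076))
```

View pics/w7.png

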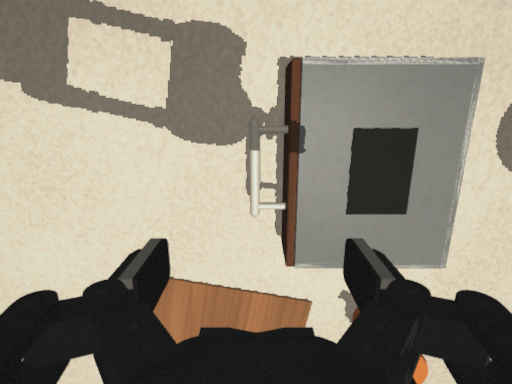

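The drawer is flush against the unit, with no gap left. Now the tins.

In the tool's units: 0.292 m is 14.6, 0.25 m is 12.5, -1.457 rad is -7.285.

```bash
python3 inch.py '[[[2.5, -0.5, 0, 0, 0, -0.9], [5, -1, 0, 0, 0, -1.8], [7.5, -1.5, 0, 0, 0, -2.7], [10, -1.75, 0, 0, 0, -3.6], [12.5, -2, 0, 0, 0, -4.5], [14.6, -2.55, 0, 0, 0, -5.4], [14.6, -2.55, 0, 0, 0, -6.3], [14.6, -2.55, 0, 0, 0, -7.285], [14.6, -2.55, 0, 0, 0, -7.285], [14.6, -2.55, 0, 0, 0, -7.285], [14.6, -2.55, 0, 0, 0, -7.285]]]' 1; cat > tin.py <<'E'
from h import *
import sys
T={"green":((45,70,40),(88,255,255)),"red":((0,120,50),(9,255,255)),"blue":((96,80,40),(128,255,255)),"yellow":((20,120,80),(36,255,255))}
k=sys.argv[1]; z=float(sys.argv[2]) if len(sys.argv)>2 else .048; s=snap("wrist",f"tin_{k}.png")
m=mask(s,*T[k])
if k=="red": m|=mask(s,(172,120,50),(180,255,255))
q=blobs(m)[0]
# keep only the lit top: hull pixels brighter than the sides
v=cv2.cvtColor(s["frame"],cv2.COLOR_RGB2HSV)[:,:,2]; hull=np.zeros_like(m); cv2.fillPoly(hull,[cv2.convexHull(q)],255)
c,sz,y=rect(s,q,z); print("tin",c.round(4),np.round(sz,1),round(float(y),3),"closing yaw",round(float(y)+np.pi/2,3)); go(c,.027,y+np.pi/2)
E
python3 tin.py green
```

```text
t: 33.98
tool_pos: [0.4654, 0.2639, 0.2538]
orientation: [-0.019, -3.141, 0.001]
ft_force: [-0.6, -0.7, 0.1]
width: 0.998
gripper_force: 0.0
tin [0.4647 0.2657] [84.8 56.6] 0.014 closing yaw 1.584
GO [0.0007 0.0017 0.227 ] [-0.0002 -0.0004 -0.0252]
```

View pics/tin_green.png

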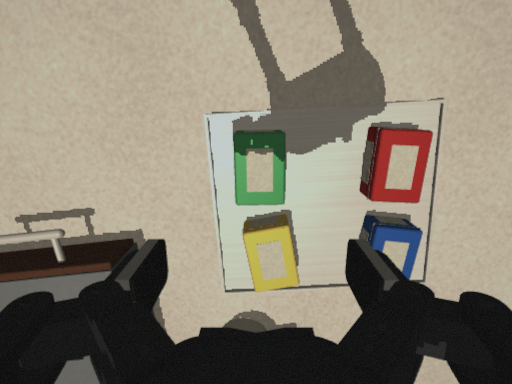

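Green tin at (260,168), its top clean and fully visible. Neighbours are clear of the fingers.

In the tool's units: 0.227 m is 11.35, 0.215 m is 10.75, -0.025 rad is -0.125.

```bash
python3 inch.py '[[[0.05, 0.075, 3, 0, 0, -0.125], [0.05, 0.075, 6, 0, 0, -0.125], [0.05, 0.075, 9, 0, 0, -0.125], [0.05, 0.075, 10.75, 0, 0, -0.125], [0.05, 0.075, 11.35, 0, 0, -0.125], [0.05, 0.075, 11.35, 0, 0, -0.125], [0.05, 0.075, 11.35, 0, 0, -0.125]]]' ; python3 inch.py '[[[0, 0, 0, 0, 0, 0], [0, 0, 0, 0, 0, 0], [0, 0, 0, 0, 0, 0], [0, 0, 0, 0, 0, 0]]]' 0 50; python3 inch.py '[[[0, 0, -2.5, 0, 0, 0], [0, 0, -5.5, 0, 0, 0], [0, 0, -8.5, 0, 0, 0], [0, 0, -10, 0, 0, 0], [0, 0, -10, 0, 0, 0], [0, 0, -10, 0, 0, 0]]]';python3 -c "
from h import *
go((.6722,-.006),.22,.105)"
```

```text
t: 34.9
tool_pos: [0.4663, 0.2666, 0.0294]
orientation: [-0.023, 3.138, 0.003]
ft_force: [0.7, -0.4, -0.8]
width: 1.004
gripper_force: 0.0
t: 35.4
tool_pos: [0.4658, 0.2665, 0.0291]
orientation: [-0.024, 3.139, 0.002]
ft_force: [-1.8, -0.3, 6.9]
width: 0.675
gripper_force: 55.4
t: 36.15
tool_pos: [0.4632, 0.2651, 0.2252]
orientation: [0.024, -3.139, 0.002]
ft_force: [-0.3, 0.6, -3.1]
width: 0.671
gripper_force: 54.8
GO [-0.2048 -0.2742  0.005 ] [-3.200e-03 -1.200e-03  1.481e+00]
```

In the tool's units: -0.24 m is -12, -0.2 m is -10, 1.481 rad is 7.405.

```bash
python3 inch.py '[[[-1.5, -2, 0, 0, 0, 0.9], [-3, -4, 0, 0, 0, 1.8], [-4.5, -6, 0, 0, 0, 2.7], [-6, -8, 0, 0, 0, 3.6], [-7.5, -10, 0, 0, 0, 4.5], [-9, -12, 0, 0, 0, 5.4], [-10.25, -13.7, 0, 0, 0, 6.3], [-10.25, -13.7, 0, 0, 0, 7.2], [-10.25, -13.7, 0, 0, 0, 7.405], [-10.25, -13.7, 0, 0, 0, 7.405], [-10.25, -13.7, 0, 0, 0, 7.405], [-10.25, -13.7, 0, 0, 0, 7.405]]]'; python3 - <<'E'
from h import *
s=snap('wrist','w8.png')
p=tool()[0]; print(p)
m=mask(s,(45,70,40),(88,255,255))
q=blobs(m)[0]; print(cv2.boundingRect(q)); z=p[2]-.0275+.044+.004
print(rect(s,q,z))
go((.6722,-.006),.102,.105)
E
```

```text
t: 37.65
tool_pos: [0.6732, -0.0049, 0.2265]
orientation: [-2.1, -2.335, 0.001]
ft_force: [-0.7, 0.2, -1.0]
width: 0.673
gripper_force: 54.6
[ 0.67335737 -0.0049341   0.22687174]
(183, 177, 149, 160)
(array([0.67266827, 0.00175197]), (71.07303619384766, 56.196903228759766), np.float32(-1.467492))
GO [-0.0009 -0.0012  0.1249] [-0.0006 -0.0001  0.0007]
```

View pics/w8.png

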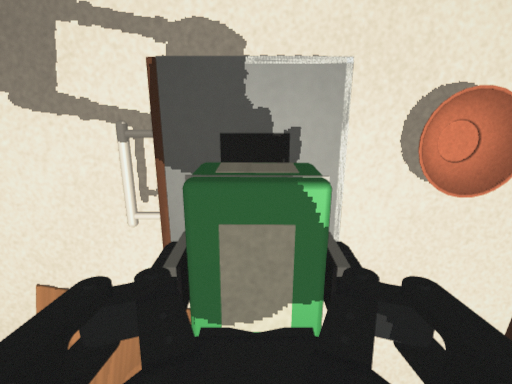

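The tin is held level. Its far top edge lies at row about 178, columns 187–329.

```bash
python3 - <<'E'
from h import *
s=snap('wrist'); p=tool()[0]; v=np.array([-.1048,.9945])
g=s["frame"].astype(int); print(g[158:186,257].tolist())
for r in (176.5,178,179.5): e=px2w(s,(257.5,r),p[2]+.0192)[0]; print(r,e,(e-p[:2])@v-.042)
E
```

```text
[[30, 29, 30], [29, 31, 26], [28, 29, 27], [29, 30, 29], [57, 61, 48], [91, 94, 79], [100, 96, 83], [99, 95, 84], [99, 96, 83], [101, 97, 85], [101, 97, 84], [100, 96, 84], [99, 94, 82], [106, 101, 88], [98, 102, 84], [50, 81, 52], [39, 73, 45], [68, 80, 65], [77, 84, 73], [46, 77, 51], [38, 74, 43], [37, 73, 42], [38, 75, 44], [42, 80, 47], [40, 83, 49], [43, 88, 50], [43, 90, 50], [45, 92, 54]]
176.5 [0.6695151  0.03694884] 8.599512442684226e-05
178 [0.66957705 0.03637414] -0.0004920440662444514
179.5 [0.66963917 0.03579783] -0.0010716928399585601
```

In the tool's units: 0.1255 m is 6.275, 0.125 m is 6.25.

```bash
python3 inch.py '[[[-0.05, -0.05, 2.5, 0, 0, 0], [-0.05, -0.05, 4.5, 0, 0, 0], [-0.05, -0.05, 5.5, 0, 0, 0], [-0.05, -0.05, 6, 0, 0, 0], [-0.05, -0.05, 6.25, 0, 0, 0], [-0.05, -0.05, 6.25, 0, 0, 0], [-0.05, -0.05, 6.275, 0, 0, 0], [-0.05, -0.05, 6.275, 0, 0, 0]]]'; python3 -c "
from h import *
go((.6722,-.006),.1015,.105);print(tool()[0],tool()[2]['ft_force'])"
```

```text
t: 38.75
tool_pos: [0.6733, -0.0063, 0.1028]
orientation: [2.101, 2.334, 0.002]
ft_force: [-0.5, -0.2, -1.1]
width: 0.67
gripper_force: 54.8
GO [ 0.0004 -0.0011  0.0013] [ 0.0016  0.0002 -0.    ]
[ 0.67331392 -0.00628628  0.10280227] [-0.466664   -0.18160401 -1.09323335]
```

In the tool's units: 0.002 m is 0.1, -0.001 m is -0.05.

```bash
python3 inch.py '[[[0, -0.05, 0.05, 0, 0, 0], [0, -0.05, 0.1, 0, 0, 0], [0, -0.05, 0.1, 0, 0, 0]]]'; python3 inch.py '[[[0, 0, 0, 0, 0, 0], [0, 0, 0, 0, 0, 0], [0, 0, 0, 0, 0, 0]]]' .85; python3 inch.py '[[[0, 0, -2.5, 0, 0, 0], [0, 0, -5.5, 0, 0, 0], [0, 0, -8, 0, 0, 0], [0, 0, -8, 0, 0, 0], [0, 0, -8, 0, 0, 0], [0, 0, -8, 0, 0, 0]]]'; python3 - <<'E'
from h import *
s=snap('wrist','w9.png');p=tool()[0]
q=blobs(mask(s,(45,70,40),(88,255,255)))[0]; print(rect(s,q,.12),p)
go((.4625,.4234),.25,1.571-.054)
E
```

```text
t: 39.12
tool_pos: [0.6719, -0.0063, 0.1011]
orientation: [2.101, 2.335, 0.001]
ft_force: [-3.3, 0.2, 5.9]
width: 0.671
gripper_force: 55.5
t: 39.5
tool_pos: [0.6717, -0.0064, 0.0995]
orientation: [-2.102, -2.335, 0.0]
ft_force: [-0.5, 0.4, 0.0]
width: 0.852
gripper_force: 0.0
t: 40.25
tool_pos: [0.6704, -0.0063, 0.257]
orientation: [-2.1, -2.332, 0.004]
ft_force: [-0.3, -0.0, 0.4]
width: 0.85
gripper_force: 0.0
(array([ 0.67213519, -0.00604516]), (86.77356719970703, 57.2927131652832), np.float32(-1.4736258)) [ 0.67044057 -0.00631376  0.25698987]
GO [ 0.4491 -0.1617  0.008 ] [-0.0031 -0.0036 -1.412 ]
```

View pics/w9.png

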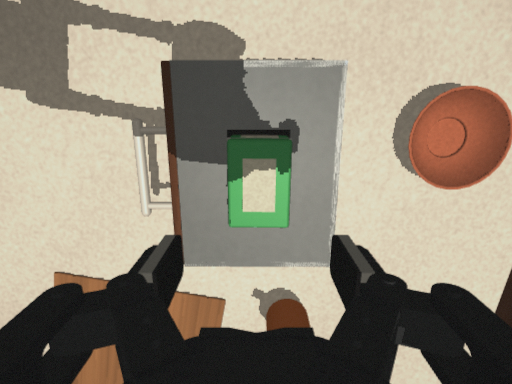

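The green tin sits squarely on the mat, measured at (0.672, −0.006) at the mat's yaw. Red next, from numbers alone, since all 14 pictures are used.

In the tool's units: 0.449 m is 22.45, 0.4 m is 20, -1.412 rad is -7.06.

```bash
python3 inch.py '[[[2.9, -1, 0, 0, 0, -0.9], [5.75, -2, 0, 0, 0, -1.8], [8.5, -3, 0, 0, 0, -2.7], [11.5, -4, 0, 0, 0, -3.6], [14.5, -5, 0, 0, 0, -4.5], [17.5, -6, 0, 0, 0, -5.4], [20, -7.25, 0, 0, 0, -6.3], [22.45, -8.1, 0.4, 0, 0, -7.06], [22.45, -8.1, 0.4, 0, 0, -7.06], [22.45, -8.1, 0.4, 0, 0, -7.06], [22.45, -8.1, 0.4, 0, 0, -7.06], [22.45, -8.1, 0.4, 0, 0, -7.06]]]' 1; python3 tin.py red
```

```text
t: 41.8
tool_pos: [0.4644, 0.4221, 0.2519]
orientation: [0.088, 3.14, -0.0]
ft_force: [0.5, -0.4, 0.9]
width: 1.002
gripper_force: 0.0
tin [0.4629 0.4263] [83.6 56.9] -0.055 closing yaw 1.516
GO [0.0017 0.0039 0.225 ] [ 0.0001  0.0002 -0.0005]
```

In the tool's units: 0.225 m is 11.25, 0.215 m is 10.75.

```bash
python3 inch.py '[[[0.075, 0.2, 3, 0, 0, 0], [0.075, 0.2, 6, 0, 0, 0], [0.075, 0.2, 9, 0, 0, 0], [0.075, 0.2, 10.75, 0, 0, 0], [0.075, 0.2, 11.25, 0, 0, 0], [0.075, 0.2, 11.25, 0, 0, 0], [0.075, 0.2, 11.25, 0, 0, 0]]]' ; python3 inch.py '[[[0, 0, 0, 0, 0, 0], [0, 0, 0, 0, 0, 0], [0, 0, 0, 0, 0, 0], [0, 0, 0, 0, 0, 0]]]' 0 50; python3 inch.py '[[[0, 0, -2.5, 0, 0, 0], [0, 0, -5.5, 0, 0, 0], [0, 0, -8.5, 0, 0, 0], [0, 0, -11, 0, 0, 0], [0, 0, -11, 0, 0, 0], [0, 0, -11, 0, 0, 0]]]';python3 -c "
from h import *
go((.6722,-.006),.25,.105)"
```

```text
t: 42.72
tool_pos: [0.464, 0.4285, 0.0293]
orientation: [0.085, 3.137, 0.005]
ft_force: [0.4, 0.6, -0.6]
width: 1.003
gripper_force: 0.0
t: 43.22
tool_pos: [0.4634, 0.4283, 0.0287]
orientation: [0.084, 3.138, 0.003]
ft_force: [-0.6, -1.0, 7.2]
width: 0.672
gripper_force: 55.3
t: 43.98
tool_pos: [0.4617, 0.4268, 0.2459]
orientation: [-0.084, -3.139, 0.001]
ft_force: [0.0, -0.7, -2.0]
width: 0.673
gripper_force: 54.5
GO [-0.2335 -0.4208 -0.0039] [-1.400e-03 -2.000e-04  1.412e+00]
```

```bash
python3 inch.py '[[[-1.35, -2.5, 0, 0, 0, 0.9], [-2.75, -5, 0, 0, 0, 1.8], [-4.15, -7.5, 0, 0, 0, 2.7], [-5.5, -10, 0, 0, 0, 3.6], [-7, -12.5, 0, 0, 0, 4.5], [-8.35, -15, 0, 0, 0, 5.4], [-9.75, -17.5, 0, 0, 0, 6.3], [-11.1, -20, -0.2, 0, 0, 7.06], [-11.675, -21.05, -0.2, 0, 0, 7.06], [-11.675, -21.05, -0.2, 0, 0, 7.06], [-11.675, -21.05, -0.2, 0, 0, 7.06], [-11.675, -21.05, -0.2, 0, 0, 7.06]]]'; cat > edge.py <<'E'
from h import *
import sys
# far top edge of the held tin: row of strongest vertical gradient change in column through label-free strips
s=snap('wrist'); p=tool()[0]; R=tool()[1].as_matrix(); v=R[:2,0]
f=s["frame"].astype(int)
print("edge strip",[(r,f[r,215:222].mean(0).round().astype(int).tolist()) for r in range(168,186)])
for r in (174,176,178,180): e=px2w(s,(257.5,r),p[2]+.0192)[0]; print(r,((e-p[:2])@v-.042).round(4))
print(p,tool()[2]["width"]); go((.6722,-.006),float(sys.argv[1]),.105)
E
python3 edge.py .1458
```

```text
t: 45.48
tool_pos: [0.672, -0.004, 0.2502]
orientation: [-2.098, -2.336, 0.001]
ft_force: [0.3, -0.1, -1.7]
width: 0.672
gripper_force: 54.4
edge strip [(168, [90, 62, 54]), (169, [93, 70, 61]), (170, [93, 74, 65]), (171, [95, 80, 69]), (172, [97, 86, 75]), (173, [102, 95, 83]), (174, [105, 90, 78]), (175, [97, 59, 52]), (176, [84, 27, 25]), (177, [82, 55, 52]), (178, [85, 74, 69]), (179, [91, 59, 55]), (180, [85, 29, 27]), (181, [85, 29, 28]), (182, [85, 28, 26]), (183, [87, 28, 25]), (184, [93, 30, 27]), (185, [100, 33, 31])]
174 0.0011
176 0.0003
178 -0.0004
180 -0.0012
[ 0.67220342 -0.00411271  0.25056777] 0.6706487216053613
GO [-1.900e-03 -1.000e-04  1.048e-01] [-0.0006 -0.0004  0.0022]
```

In the tool's units: 0.102 m is 5.1, 0.098 m is 4.9, 0.002 rad is 0.01.

```bash
python3 inch.py '[[[-0.075, 0, 2, 0, 0, 0.01], [-0.075, 0, 3.75, 0, 0, 0.01], [-0.075, 0, 4.5, 0, 0, 0.01], [-0.075, 0, 4.9, 0, 0, 0.01], [-0.075, 0, 5.1, 0, 0, 0.01], [-0.075, 0, 5.1, 0, 0, 0.01], [-0.075, 0, 5.1, 0, 0, 0.01], [-0.075, 0, 5.1, 0, 0, 0.01]]]'; python3 -c "
from h import *
go((.6722,-.0055),.1450,.105);print(tool()[0],tool()[2]['ft_force'])"
```

```text
t: 46.52
tool_pos: [0.6734, -0.0073, 0.1497]
orientation: [2.104, 2.332, 0.001]
ft_force: [0.2, 0.3, -1.0]
width: 0.669
gripper_force: 54.5
GO [ 0.0019 -0.0011  0.0047] [ 0.0014  0.0002 -0.0021]
[ 0.67344109 -0.00727293  0.14965895] [ 0.22327453  0.28976827 -0.95500188]
```

In the tool's units: -0.001 m is -0.05, 0.001 m is 0.05, -0.002 rad is -0.01.

```bash
python3 inch.py '[[[0.05, -0.05, 0.1, 0, 0, -0.01], [0.05, -0.05, 0.1, 0, 0, -0.01], [0.05, -0.05, 0.1, 0, 0, -0.01]]]'; python3 -c "
from h import *
ctrl.snapshot('top')
go((.6722,-.0055),.1450,.105);print(tool()[0],tool()[2]['ft_force'])"
```

```text
t: 46.9
tool_pos: [0.6717, -0.0063, 0.1466]
orientation: [-2.102, -2.335, 0.0]
ft_force: [0.6, -0.2, -1.3]
width: 0.67
gripper_force: 54.5
GO [0.0008 0.0005 0.0017] [-0.0001 -0.     -0.    ]
[ 0.67181503 -0.00630071  0.14673958] [ 0.02548244  0.640255   -1.31824153]
```

```bash
python3 inch.py '[[[0.04, 0.02, 0.05, 0, 0, 0], [0.04, 0.02, 0.1, 0, 0, 0], [0.04, 0.02, 0.1, 0, 0, 0]]]'; python3 inch.py '[[[0, 0, 0, 0, 0, 0], [0, 0, 0, 0, 0, 0], [0, 0, 0, 0, 0, 0]]]' .85; python3 inch.py '[[[0, 0, -2.5, 0, 0, 0], [0, 0, -5.5, 0, 0, 0], [0, 0, -7, 0, 0, 0], [0, 0, -7, 0, 0, 0], [0, 0, -7, 0, 0, 0], [0, 0, -7, 0, 0, 0]]]'; python3 tin.py red .164; python3 - <<'E'
from h import *
go((.5767,.2774),.27,1.571+.172)
E
```

```text
t: 47.32
tool_pos: [0.6723, -0.0054, 0.1448]
orientation: [2.102, 2.335, 0.0]
ft_force: [-0.6, 1.0, -0.6]
width: 0.667
gripper_force: 54.4
t: 47.7
tool_pos: [0.6722, -0.0055, 0.1449]
orientation: [2.102, 2.335, 0.0]
ft_force: [-0.3, -0.2, -0.5]
width: 0.85
gripper_force: 0.0
t: 48.45
tool_pos: [0.6709, -0.0054, 0.282]
orientation: [-2.1, -2.332, 0.004]
ft_force: [-0.2, -0.0, 0.4]
width: 0.854
gripper_force: 0.0
tin [0.8198 0.0533] [77.4 76.8] -0.34 closing yaw 1.231
GO [0.0427 0.1551 0.2545] [-0.0033 -0.0028 -1.1257]
GO [ 0.2911 -0.0642  0.0126] [-0.0037  0.0025  1.5036]
```

```bash
sed -i 's/^q=blobs(m)\[0\]/r=np.zeros_like(m); r[100:300,180:340]=255\nq=blobs(m\&r if z>.1 else m)[0]/' tin.py; python3 tin.py red .164; python3 -c "
from h import *
print(tool()[2]['joint_pos'].round(2))
go((.6722,-.006),.28,.105)"
```

```text
tin [ 0.6723 -0.0056] [85.7 57. ] -1.465 closing yaw 0.106
GO [-0.0004  0.002   0.2555] [-0.0035 -0.0005 -0.0009]
[-0.05  0.24  1.57 -0.    1.34 -0.15]
GO [-0.0007  0.0009  0.0025] [-0.0035 -0.0005  0.    ]
```

In the tool's units: 0.15 m is 7.5, 0.291 m is 14.55, 1.504 rad is 7.52.

```bash
python3 inch.py '[[[2.5, -0.55, 0, 0, 0, 0.9], [5, -1.1, 0, 0, 0, 1.8], [7.5, -1.65, 0, 0, 0, 2.7], [10, -2.2, 0, 0, 0, 3.6], [12.5, -2.75, 0, 0, 0, 4.5], [14.55, -3.2, 0.6, 0, 0, 5.4], [14.55, -3.2, 0.6, 0, 0, 6.3], [14.55, -3.2, 0.6, 0, 0, 7.2], [14.55, -3.2, 0.6, 0, 0, 7.52], [14.55, -3.2, 0.6, 0, 0, 7.52], [14.55, -3.2, 0.6, 0, 0, 7.52]]]' 1; python3 tin.py yellow; python3 - <<'E'
from h import *
s=snap("top")
for k,lo,hi in (("blue",(98,100,60),(125,255,255)),("yellow",(22,150,90),(34,255,255))):
    for b in blobs(mask(s,lo,hi,[(118,168),(204,168),(204,246),(118,246)]))[:1]: print(k,rect(s,b,.048))
E
```

```text
t: 49.92
tool_pos: [0.5778, 0.2771, 0.2722]
orientation: [3.13, 0.271, -0.001]
ft_force: [-0.5, 0.3, -0.2]
width: 1.004
gripper_force: 0.0
tin [0.5815 0.2801] [83.  57.1] 0.173 closing yaw 1.744
GO [ 0.0042 -0.0023  0.2453] [ 0.0001  0.0007 -0.0008]
blue (array([0.54874365, 0.44322586]), (39.093421936035156, 20.404741287231445), np.float32(1.0490199))
yellow (array([0.57679138, 0.27788846]), (78.50068664550781, 56.99650955200195), np.float32(0.16886151))
```

In the tool's units: 0.003 m is 0.15, 0.245 m is 12.25.

```bash
python3 inch.py '[[[0.15, -0.1, 3, 0, 0, 0], [0.15, -0.1, 6, 0, 0, 0], [0.15, -0.1, 9, 0, 0, 0], [0.15, -0.1, 11.5, 0, 0, 0], [0.15, -0.1, 12.25, 0, 0, 0], [0.15, -0.1, 12.25, 0, 0, 0], [0.15, -0.1, 12.25, 0, 0, 0]]]' ; python3 inch.py '[[[0, 0, 0, 0, 0, 0], [0, 0, 0, 0, 0, 0], [0, 0, 0, 0, 0, 0], [0, 0, 0, 0, 0, 0]]]' 0 50; python3 inch.py '[[[0, 0, -2.5, 0, 0, 0], [0, 0, -5.5, 0, 0, 0], [0, 0, -8.5, 0, 0, 0], [0, 0, -11.5, 0, 0, 0], [0, 0, -13.5, 0, 0, 0], [0, 0, -13.5, 0, 0, 0], [0, 0, -13.5, 0, 0, 0]]]';python3 -c "
from h import *
go((.6722,-.006),.295,.105)"
```

```text
t: 50.9
tool_pos: [0.5829, 0.2807, 0.0307]
orientation: [-3.128, -0.27, -0.007]
ft_force: [0.4, -0.3, 0.0]
width: 1.001
gripper_force: 0.0
t: 51.4
tool_pos: [0.5823, 0.2805, 0.0302]
orientation: [-3.129, -0.269, -0.006]
ft_force: [-1.0, 0.1, 6.8]
width: 0.67
gripper_force: 55.5
t: 52.28
tool_pos: [0.5798, 0.2794, 0.2963]
orientation: [3.129, 0.27, -0.003]
ft_force: [-0.1, -0.2, -1.8]
width: 0.667
gripper_force: 54.5
GO [0.0422 0.297  0.0014] [-1.100e-03  2.000e-03 -1.504e+00]
```

In the tool's units: 0.297 m is 14.85, 0.27 m is 13.5, -1.504 rad is -7.52.

```bash
python3 inch.py '[[[0.4, 2.75, 0, 0, 0, -0.9], [0.8, 5.5, 0, 0, 0, -1.8], [1.2, 8.25, 0, 0, 0, -2.7], [1.6, 11, 0, 0, 0, -3.6], [1.9, 13.5, 0, 0, 0, -4.5], [2.1, 14.85, 0, 0, 0, -5.4], [2.1, 14.85, 0, 0, 0, -6.3], [2.1, 14.85, 0, 0, 0, -7.2], [2.1, 14.85, 0, 0, 0, -7.52], [2.1, 14.85, 0, 0, 0, -7.52], [2.1, 14.85, 0, 0, 0, -7.52], [2.1, 14.85, 0, 0, 0, -7.52]]]'; sed -i 's/range(168,186)/range(160,196)/' edge.py;  python3 edge.py .1905
```

```text
t: 53.78
tool_pos: [0.6725, -0.0057, 0.297]
orientation: [-2.102, -2.334, 0.001]
ft_force: [0.8, -0.7, -0.7]
width: 0.67
gripper_force: 54.5
edge strip [(160, [74, 74, 71]), (161, [75, 74, 71]), (162, [75, 75, 71]), (163, [75, 75, 71]), (164, [74, 74, 71]), (165, [80, 77, 65]), (166, [95, 84, 52]), (167, [103, 89, 50]), (168, [101, 89, 52]), (169, [101, 89, 56]), (170, [99, 89, 59]), (171, [98, 90, 63]), (172, [98, 90, 66]), (173, [95, 89, 68]), (174, [94, 89, 72]), (175, [102, 97, 81]), (176, [110, 100, 75]), (177, [107, 90, 41]), (178, [101, 87, 46]), (179, [91, 84, 66]), (180, [98, 88, 71]), (181, [106, 89, 41]), (182, [107, 90, 42]), (183, [107, 90, 40]), (184, [110, 93, 43]), (185, [116, 97, 44]), (186, [124, 103, 47]), (187, [131, 109, 50]), (188, [135, 112, 51]), (189, [136, 113, 51]), (190, [137, 114, 52]), (191, [138, 115, 53]), (192, [138, 115, 53]), (193, [139, 116, 53]), (194, [139, 116, 53]), (195, [139, 117, 54])]
174 0.0011
176 0.0003
178 -0.0005
180 -0.0012
[ 0.67263265 -0.00567064  0.29736615] 0.6681590199067671
GO [-0.0003 -0.0004  0.1069] [-0.0006 -0.0001 -0.0004]
```

In the tool's units: 0.001 m is 0.05, 0.104 m is 5.2.

```bash
python3 inch.py '[[[0.05, 0, 2, 0, 0, 0], [0.05, 0, 3.75, 0, 0, 0], [0.05, 0, 4.5, 0, 0, 0], [0.05, 0, 5, 0, 0, 0], [0.05, 0, 5.2, 0, 0, 0], [0.05, 0, 5.2, 0, 0, 0], [0.05, 0, 5.2, 0, 0, 0], [0.05, 0, 5.2, 0, 0, 0], [0.05, 0, 5.2, 0, 0, 0]]]'; python3 -c "
from h import *
ctrl.snapshot('top')
go((.6722,-.0047),.190,.105);print(tool()[0],tool()[2]['ft_force'])"
```

```text
t: 54.95
tool_pos: [0.6729, -0.0047, 0.1942]
orientation: [2.101, 2.335, 0.001]
ft_force: [0.4, -0.4, -1.5]
width: 0.667
gripper_force: 54.6
GO [ 0.0001 -0.0006  0.0041] [ 0.0004  0.0001 -0.    ]
[ 0.6727836  -0.00472919  0.19407497] [ 0.20158285  0.31035264 -2.22597641]
```

In the tool's units: 0.004 m is 0.2, 0.003 m is 0.15.

```bash
python3 inch.py '[[[0, -0.025, 0.1, 0, 0, 0], [0, -0.025, 0.15, 0, 0, 0], [0, -0.025, 0.2, 0, 0, 0], [0, -0.025, 0.2, 0, 0, 0]]]'; python3 inch.py '[[[0, 0, 0, 0, 0, 0], [0, 0, 0, 0, 0, 0], [0, 0, 0, 0, 0, 0]]]' .85; python3 inch.py '[[[0, 0, -2.5, 0, 0, 0], [0, 0, -5.5, 0, 0, 0], [0, 0, -6.5, 0, 0, 0], [0, 0, -6.5, 0, 0, 0], [0, 0, -6.5, 0, 0, 0], [0, 0, -6.5, 0, 0, 0]]]'; python3 tin.py yellow .208; python3 - <<'E'
from h import *
go((.5778,.4285),.3,1.571-.127)
E
```

```text
t: 55.5
tool_pos: [0.672, -0.0048, 0.1903]
orientation: [-2.102, -2.335, 0.0]
ft_force: [-3.5, -0.2, 3.3]
width: 0.667
gripper_force: 55.0
t: 55.88
tool_pos: [0.6722, -0.0048, 0.1896]
orientation: [2.102, 2.335, 0.0]
ft_force: [0.5, -0.2, 0.4]
width: 0.851
gripper_force: 0.0
t: 56.62
tool_pos: [0.671, -0.0047, 0.3165]
orientation: [-2.099, -2.332, 0.005]
ft_force: [-0.1, 0.1, 0.1]
width: 0.847
gripper_force: 0.0
tin [ 0.6725 -0.0062] [85.7 57.2] -1.464 closing yaw 0.107
GO [-0.0018  0.0025  0.2899] [-0.0044 -0.0007 -0.0023]
GO [ 0.4406 -0.0474  0.0174] [-0.0032 -0.0035 -1.339 ]
```

In the tool's units: 0.441 m is 22.05, 0.42 m is 21, -1.339 rad is -6.695.

```bash
python3 inch.py '[[[3, -0.3, 0, 0, 0, -0.9], [6, -0.6, 0, 0, 0, -1.8], [9, -0.9, 0, 0, 0, -2.7], [12, -1.25, 0, 0, 0, -3.6], [15, -1.6, 0, 0, 0, -4.5], [18, -2, 0, 0, 0, -5.4], [21, -2.25, 1.5, 0, 0, -6.3], [22.05, -2.35, 2.5, 0, 0, -6.695], [22.05, -2.35, 3.35, 0, 0, -6.695], [22.05, -2.35, 3.35, 0, 0, -6.695], [22.05, -2.35, 3.35, 0, 0, -6.695], [22.05, -2.35, 3.35, 0, 0, -6.695]]]' 1; python3 tin.py blue
```

```text
t: 58.18
tool_pos: [0.5804, 0.4282, 0.2546]
orientation: [0.202, 3.133, 0.002]
ft_force: [-0.0, -0.3, -0.4]
width: 0.999
gripper_force: 0.0
tin [0.5798 0.429 ] [84.3 57.2] -0.128 closing yaw 1.443
GO [0.001  0.0003 0.2275] [ 0.0016  0.0019 -0.0003]
```

```bash
python3 inch.py '[[[0.05, 0, 3, 0, 0, 0], [0.05, 0, 6, 0, 0, 0], [0.05, 0, 9, 0, 0, 0], [0.05, 0, 10.75, 0, 0, 0], [0.05, 0, 11.375, 0, 0, 0], [0.05, 0, 11.375, 0, 0, 0], [0.05, 0, 11.375, 0, 0, 0]]]' ; python3 inch.py '[[[0, 0, 0, 0, 0, 0], [0, 0, 0, 0, 0, 0], [0, 0, 0, 0, 0, 0], [0, 0, 0, 0, 0, 0]]]' 0 50; python3 inch.py '[[[0, 0, -2.5, 0, 0, 0], [0, 0, -5.5, 0, 0, 0], [0, 0, -8.5, 0, 0, 0], [0, 0, -11.5, 0, 0, 0], [0, 0, -14.5, 0, 0, 0], [0, 0, -15.5, 0, 0, 0], [0, 0, -15.5, 0, 0, 0], [0, 0, -15.5, 0, 0, 0]]]';python3 -c "
from h import *
go((.6722,-.006),.335,.105)"
```

```text
t: 59.1
tool_pos: [0.5802, 0.4302, 0.0283]
orientation: [0.199, 3.132, 0.005]
ft_force: [0.1, 0.7, -0.4]
width: 0.998
gripper_force: 0.0
t: 59.6
tool_pos: [0.5795, 0.4299, 0.0275]
orientation: [0.199, 3.133, 0.003]
ft_force: [-1.0, -0.8, 6.2]
width: 0.671
gripper_force: 54.6
t: 60.6
tool_pos: [0.5771, 0.4282, 0.3313]
orientation: [-0.199, -3.131, 0.006]
ft_force: [-0.3, 0.0, -1.6]
width: 0.668
gripper_force: 54.4
GO [-0.1492 -0.4187 -0.0028] [-6.200e-03 -1.100e-03  1.339e+00]
```

In the tool's units: -0.419 m is -20.95, -0.385 m is -19.25, 1.339 rad is 6.695.

```bash
python3 inch.py '[[[-1, -2.75, 0, 0, 0, 0.9], [-2, -5.5, 0, 0, 0, 1.8], [-3, -8.25, 0, 0, 0, 2.7], [-4, -11, 0, 0, 0, 3.6], [-5, -13.75, 0, 0, 0, 4.5], [-6, -16.5, 0, 0, 0, 5.4], [-6.9, -19.25, 0, 0, 0, 6.3], [-7.45, -20.95, 0, 0, 0, 6.695], [-7.45, -20.95, 0, 0, 0, 6.695], [-7.45, -20.95, 0, 0, 0, 6.695], [-7.45, -20.95, 0, 0, 0, 6.695], [-7.45, -20.95, 0, 0, 0, 6.695]]]'; python3 edge.py .232
```

```text
t: 62.1
tool_pos: [0.6728, -0.0042, 0.335]
orientation: [-2.099, -2.337, 0.0]
ft_force: [-0.2, 0.0, -2.4]
width: 0.67
gripper_force: 54.4
edge strip [(160, [78, 78, 74]), (161, [77, 78, 73]), (162, [79, 79, 74]), (163, [78, 79, 74]), (164, [74, 76, 74]), (165, [64, 69, 74]), (166, [55, 64, 76]), (167, [62, 68, 77]), (168, [66, 71, 77]), (169, [72, 76, 78]), (170, [81, 82, 80]), (171, [87, 86, 80]), (172, [91, 89, 81]), (173, [96, 93, 82]), (174, [105, 101, 87]), (175, [96, 95, 89]), (176, [44, 57, 78]), (177, [27, 46, 74]), (178, [58, 62, 74]), (179, [76, 77, 77]), (180, [53, 64, 79]), (181, [28, 45, 74]), (182, [28, 46, 74]), (183, [27, 45, 73]), (184, [29, 47, 76]), (185, [29, 49, 80]), (186, [31, 52, 85]), (187, [32, 54, 90]), (188, [32, 55, 90]), (189, [33, 56, 92]), (190, [32, 56, 92]), (191, [34, 56, 94]), (192, [35, 57, 94]), (193, [33, 57, 94]), (194, [33, 57, 94]), (195, [34, 57, 94])]
174 0.0011
176 0.0004
178 -0.0004
180 -0.0012
[ 0.67292979 -0.00434596  0.33523908] 0.6685304026795756
GO [-0.0016 -0.0009  0.1032] [-0.0001 -0.0001  0.0017]
```

In the tool's units: -0.001 m is -0.05, -0.0008 m is -0.04, 0.0017 rad is 0.0085.

```bash
python3 inch.py '[[[-0.05, -0.04, 2, 0, 0, 0.0085], [-0.05, -0.04, 3.75, 0, 0, 0.0085], [-0.05, -0.04, 4.5, 0, 0, 0.0085], [-0.05, -0.04, 4.85, 0, 0, 0.0085], [-0.05, -0.04, 5, 0, 0, 0.0085], [-0.05, -0.04, 5, 0, 0, 0.0085], [-0.05, -0.04, 5, 0, 0, 0.0085], [-0.05, -0.04, 5, 0, 0, 0.0085], [-0.05, -0.04, 5, 0, 0, 0.0085], [-0.05, -0.04, 5, 0, 0, 0.0085]]]'; python3 -c "
from h import *
ctrl.snapshot('top')
go((.6722,-.0052),.232,.105);print(tool()[0],tool()[2]['ft_force'])"
```

```text
t: 63.4
tool_pos: [0.6724, -0.0066, 0.2354]
orientation: [2.104, 2.333, 0.0]
ft_force: [0.0, 0.3, -1.7]
width: 0.671
gripper_force: 54.4
GO [ 0.0014 -0.      0.0033] [ 0.     -0.     -0.0017]
[ 0.67234331 -0.00656882  0.23530548] [-0.53776468  0.39446475 -0.95337063]
```

```bash
python3 inch.py '[[[0.065, 0, 0.05, 0, 0, -0.0085], [0.065, 0, 0.1, 0, 0, -0.0085], [0.065, 0, 0.15, 0, 0, -0.0085], [0.065, 0, 0.175, 0, 0, -0.0085], [0.065, 0, 0.175, 0, 0, -0.0085]]]'; python3 -c "
from h import *
go((.6722,-.0052),.232,.105);print(tool()[0],tool()[2]['ft_force'])"
```

```text
t: 64.08
tool_pos: [0.6722, -0.0053, 0.2318]
orientation: [-2.102, -2.335, 0.0]
ft_force: [0.3, 0.6, -1.5]
width: 0.67
gripper_force: 54.5
GO [ 0.0001 -0.     -0.0002] [-0. -0.  0.]
[ 0.67221481 -0.00527264  0.23176127] [ 0.31684962  0.64488746 -1.4550901 ]
```

In the tool's units: 0.0008 m is 0.04.

```bash
python3 inch.py '[[[0, 0, 0.04, 0, 0, 0], [0, 0, 0.04, 0, 0, 0]]]'; python3 inch.py '[[[0, 0, 0, 0, 0, 0], [0, 0, 0, 0, 0, 0], [0, 0, 0, 0, 0, 0]]]' .85; python3 inch.py '[[[0, 0, -2, 0, 0, 0], [0, 0, -5, 0, 0, 0], [0, 0, -6.5, 0, 0, 0], [0, 0, -6.5, 0, 0, 0], [0, 0, -6.5, 0, 0, 0], [0, 0, -6.5, 0, 0, 0]]]'; python3 tin.py blue .252; python3 - <<'E'
from h import *
s=snap("wrist"); p=tool()[0]; print(p)
# drawer front edge vs unit: wood blob
b=blobs(mask(s,(3,100,30),(16,255,140)),200)
for q in b[:3]: print(cv2.boundingRect(q),rect(s,q,.074))
t=snap("top")
for k,lo,hi in [("cop",(5,140,145),(13,190,255)),("brass",(19,120,110),(30,255,255)),("blue",(98,100,60),(125,255,255)),("green",(50,90,60),(85,255,255))]:
    print(k,len(blobs(mask(t,lo,hi,[(312,174),(404,174),(404,258),(312,258)]),8)))
E
```

```text
t: 64.32
tool_pos: [0.6724, -0.0053, 0.2316]
orientation: [2.101, 2.335, 0.001]
ft_force: [-1.1, -0.8, 1.4]
width: 0.669
gripper_force: 54.8
t: 64.7
tool_pos: [0.6723, -0.0052, 0.2309]
orientation: [2.102, 2.335, 0.0]
ft_force: [0.2, -0.4, -0.2]
width: 0.853
gripper_force: 0.0
t: 65.45
tool_pos: [0.6713, -0.0052, 0.3581]
orientation: [-2.1, -2.332, 0.004]
ft_force: [0.3, 0.5, -0.5]
width: 0.848
gripper_force: 0.0
tin [ 0.6726 -0.0056] [85.6 57.1] -1.463 closing yaw 0.107
GO [-0.0007  0.0025  0.3313] [-0.004  -0.0006 -0.0024]
[ 0.67152525 -0.00523712  0.35869672]
(451, 92, 61, 235) (array([ 1.00939941, -0.07611238]), (372.13787841796875, 90.89094543457031), np.float32(-1.2401692))
(378, 94, 76, 77) (array([0.88286359, 0.04948978]), (102.04164123535156, 97.9801254272461), np.float32(1.5353528))
(264, 265, 40, 60) (array([ 0.73706012, -0.22038295]), (108.4268569946289, 61.07878112792969), np.float32(-1.4268214))
cop 0
brass 0
blue 0
green 0
```

```bash
python3 - <<'E'
from h import *
c=np.array([.53437,.04738,.32997])+np.array([.545,-.0209,.2522])-np.array([.541,-.0198,.2003])
R=np.array([[.9950947,.0989264,.000134],[.0951595,-.9575708,.2720348],[.0270393,-.2706877,-.9622874]])
s=dict(R=R,t=-R@c,camera_matrix=np.array([[300.848,0,256.237],[0,300.848,191.104],[0,0,1.]]))
f=cv2.imread("pics/w7.png")[:,:,::-1].copy(); s["frame"]=f
m=rect(s,blobs(mask(s,(0,0,0),(180,255,60),[(335,115),(430,115),(430,225),(335,225)]))[0],.076); print(m)
u=np.array([np.cos(m[2]+np.pi/2),np.sin(m[2]+np.pi/2)])
q=max(blobs(mask(s,(0,80,20),(14,255,140),[(280,50),(310,50),(310,260),(280,260)])),key=cv2.contourArea); 
w=(px2w(s,q.reshape(-1,2),.074)-m[0])@u; print("wood front along u",np.percentile(w,[2,10,50,90,98]).round(4),"handle",((px2w(s,[(254,168)],.061)-m[0])@u))
E
```

```text
(array([ 0.67303198, -0.00669942]), (90.02526092529297, 64.421142578125), np.float32(-1.4728115))
wood front along u [-0.1008 -0.1004 -0.0954 -0.0863 -0.086 ] handle [-0.13114553]
```

```bash
python3 -c "
from bench import ctrl
print(ctrl.close_job())"
```

```text
the job is handed in; nothing more can be done
None
```

The job is handed in at about 66 s: all four pods are in their own pockets, the drawer is pushed against its stop (measured shut to about 1 mm), and the four tins are stacked on the mat (green, red, yellow, blue from the bottom), each within about 1 mm by wrist camera; the mug and soap were left alone.

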